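# Fish the dropped arbor flange out from behind the buffer's guard

### The arm

A 6-joint arm with a two-finger parallel gripper is mounted at the origin on the work surface. World frame = base frame: x ahead of the robot, y to its left, z up, the work surface at z = 0. Lengths are in mm, angles in degrees, forces in N, time in s.
With the tool pointing down it reaches from about 300 to 850 mm from the base axis. Payload 4.2 kg.
Tool frame: the origin (TCP) lies between the finger pads; the fingertips stand 22 mm ahead of it and the grasp point (between the pads) lies 3 mm ahead of it; z points along the fingers, y is the direction in which the jaws open and shut (so a half turn about z gives the same grasp; the last joint's range is limited). The gripper opens to 91 mm and grips with 3 to 60 N. Pads are 32 mm wide; open, the fingers measure 118 mm over their backs; the gripper's body (76 mm by 178 mm) begins 60 mm behind the grasp point.
Start: joints at [73.625, 18.312, 89.639, -0, 72.044, -1.146], TCP at [151.044, 554.825, 201.976] pointing down, gripper open.
Joint ranges: [-177.97, 177.97], [-48.28, 115.42], [12.27, 149.76], [-77.06, 257.06], [2.81, 150.46], [-146.56, 146.56]. Speed limits (degrees/s): [147.25, 147.25, 180, 180, 180, 180].

### API

Orientations are given as [roll, pitch, yaw] about the fixed x, y, z axes, in that order (R = Rz(yaw) Ry(pitch) Rx(roll)).
In Python, from workcell import telemetry, cams, env gives the robot as it stands.
- The arm moves only by the shell command python3 -m inch 'ROWS' [FORCE]. ROWS is JSON, a list of rows, each an object of numbers: "x", "y", "z": the shift along the tool's x, y, z in cm; "yaw": the turn about the tool's z in units of 5 degrees (1.0 is 5 degrees); "gripper": the gripper's target within -1 to 1 (fully open at 1, half-way at 0, shut at -1). A call has 1 to 12 rows; each row shifts and turns the commanded pose from where the row before left it, along the tool's axes as they then stand; what a row does not reach is not made up. A row lasts 1/12 s, in which the tool goes at most 41.7 mm and 7.16 degrees, less where a joint would pass 70% of its speed; a pose out of reach is approached as far as the arm can. A call is refused whole if a number of a shift passes 4.17 or a number of a turn 1, either way. A call with a gripper value outside its range is refused whole. The fingers move at their own pace and stop on an object; FORCE is the grip in N (left out, the last holds). Time passes only in rows, so rows that do not move let the fingers close. It gives the time, the measured TCP pose, the force and the opening at its end, in the units of the state.
- telemetry.state(): the state, without advancing time (a new reading comes with each control period).
- cams.grab_frame(name): name is "scene" or "side" or "wrist"; returns a dict with "pixels" (480x640x3 uint8, red, green, blue), "mtx" (3x3 intrinsics, pixels), "rvec" (rotation vector, rad) and "tvec" (3), from world to camera coordinates, as OpenCV has them. Camera axes: x right, y down, z forward; pixel columns grow to the right and rows downward; lengths in mm; the calibration is good to about 2 mm. A picture is of the moment at which its call begins. There is no depth.
- env.job_done(): hands the job in, once; it reports no verdict.
The state is a dict: "time_s": time; "qpos": joint angles; "qvel": joint speeds; "effort": joint torques, N m; "ee_pos": TCP position; "ee_rot": TCP orientation; "force": force on the tool from outside, world axes, zero at the start; "torque": the same for the moment, N m; "gripper_width": finger opening in mm.
Only numpy, scipy, OpenCV 4.12 (cv2) and the standard library are available. Lean on these libraries where they do the work, as an engineer would, in place of code of your own. Each camera call takes 0.05 s, during which the arm holds its last target. There are 200 camera calls.

### The job

The buffer's steel flange has dropped onto the bench behind the fixed bar guard, up against the machine's base. Take the hooked rod from its rest, fish for the flange's bore with its point and draw the flange out under the guard into the open, feeling your way with a light touch because the rod is bent, forcing neither guard, flange nor bench and never reaching in with the gripper. Then lay the rod back on its rest and put the flange flat in the empty half of the parts tray, leaving everything else where it is.

Things in the scene. Friction and masses are not known exactly. Their poses are not given: they have to be found in the camera images.
- buffer: Bench buffing machine (blue motor) with a grey bar guard bolted to the bench before its bare arbor; all fixed. Origin: on the bench, middle of the guard's mouth; +y goes in under the guard to the machine, x along the mouth. Guard 240 mm wide, 220 high, barred on top, front and sides; 10 mm posts at x = +-120, y = 0 and 135 mm. Face of the machine's base (26 mm high): y = 145 mm.
- guard_rail (a point): Middle of the guard's lowest front rail, a 10 mm bar along x over the mouth, 90 mm above the bench; below it the mouth is open down to the bench between the two posts. The 12 mm arbor inside is 155 mm up. A push of more than 12 N on guard or machine counts as forcing it.
- flange: Steel flange lying flat, boss up, under the guard: disc 48 mm across, 7 mm thick, with a boss 28 mm across making it 13 mm high in the middle; plain through bore of 14 mm. About 0.1 to 0.18 kg. Origin: centre of its underside. It starts 1 to 6 mm from the base's face: nothing gets behind it, only its bore can be caught. Its ground faces are marked by more than 6 N from the point.
- hook: Hooked rod on the rest. Wooden handle 24 mm wide (x), 36 high, 110 long; origin at the handle's centre, +y along the rod to the point, z up. The 8 mm steel shank leaves the handle's end and runs on at the handle's mid height to y = 220 mm; there a round-ended point goes straight down, its end 42 mm below the handle's axis. About 0.17 kg, balance 50 mm ahead of the origin.
- hook_ferrule (a point): Centre of the handle's front end, 55 mm ahead of the handle's centre, where the shank leaves it. Here the shank has been bent sideways by use: its point, 165 mm on, can stand up to 17 mm to either side (x) of the handle's line, differently each time and not measured. The shank is stiff and keeps its bend.
- rest: Fixed notched wooden rest. Origin: on the bench under the handle's place; the rod lies along +y, handle axis 70 mm up. Two uprights 60 mm wide, 12 thick, 90 high: at y = -42 mm with a 30 mm notch (floor 52 mm up) for the handle, at y = +78 mm with a 16 mm notch (floor 66 mm up) for the shank. Base board 12 mm high. Fingers fit between the uprights.
- tray: Fixed shallow steel tray 125 (x) x 215 (y) x 20 mm high, walls and floor 3 mm, with a divider of full height at y = 0. Origin: centre of its underside. The half at negative y is empty; the other holds a nut and a collar.
- table: The white work table; its top, the bench, is at z = 0. More than 6 N from the rod's point marks it.
- nut: Bystander: dark hexagon nut 25 mm across its corners, 11 mm high, in the tray's +y half.
- collar: Bystander: collar 33 mm across, 14 mm high, in the tray's +y half.
- disc: Bystander: wooden disc of a spinning top, 62 mm across, 8 mm thick.
- dowel: Bystander: wooden dowel 9 mm thick, 120 mm long, lying on the table.
- screwdriver: Bystander: screwdriver lying on the table between the robot and the rest.
- tape: Bystander: tape measure, 62 mm high.
- can: Bystander: drinks can, 122 mm high.

How it is judged (in metres and radians):
On the way, in this order (a step that is already met when the one before it is completed fails the run):
1. the hook touches the flange while it still lies behind the guard (contact force between hook and flange above 0.05 N and y of flange in the frame of buffer above 0.05 m), for 0.05 s.
2. the flange lies clear of the guard, its centre at least 45 mm out in front of the mouth (y of flange in the frame of buffer below -0.045 m and height (world z) of flange below 0.01 m), for 0.1 s.
At the end, for the whole second after the job is handed in: The flange lies flat (within 0.1 rad) on the floor of the tray's empty half and the hooked rod lies in both notches of its rest, its handle's centre within 30 mm of its place and 60 to 80 mm high, in line with the rest within 0.15 rad; both at rest and let go (x of flange in the frame of tray between -0.045 and 0.045 m and y of flange in the frame of tray between -0.09 and -0.02 m and z of flange in the frame of tray below 0.007 m and angle between the z axis of flange and the z axis of tray, either way round below 0.1 rad and linear speed of each of flange, hook below 0.02 m/s and horizontal distance between hook and rest below 0.03 m and height (world z) of hook between 0.06 and 0.08 m and angle between the y axis of hook and the y axis of rest, either way round below 0.15 rad and contact force between hook and rest above 0.3 N); the robot touches nothing.
It fails at once if the guard or the machine is pushed with more than 12 N (contact force between buffer and anything else above 12 N).
It fails at once if the hook bears on the flange with more than 6 N (contact force between hook and flange above 6 N).
It fails at once if the hook is pressed on the bench with more than 6 N (contact force between hook and table above 6 N).
It fails at once if the gripper touches the flange while it is still behind or under the guard (contact force between the fingers and flange above 0.05 N and y of flange in the frame of buffer above -0.02 m).
It fails at once if a bystander is moved by more than 30 mm (distance of any of nut, collar, disc, dowel, screwdriver, tape, can from where it was at the start of the episode above 0.03 m).
It also fails if it takes over 72 s, if anything falls off the work surface, if the arm or the gripper's body presses on something with over 40 N, if the wrist force passes 120 N, or if a joint passes its speed limit or range.

## Working session

There is one attempt and no reset: what is moved stays moved. The work goes in short steps, Python scripts to look and compute and a shell command to move; the robot and the scene stay as the last step left them, time stands still between calls to the robot, and variables do not carry over. Pictures are saved under pics/ and viewed, about 8 in all and at most 12, crops included, and the job is handed in when it is done.

```bash
mkdir -p pics; ls; cat > h.py <<'E'
import numpy as np,cv2,sys
from workcell import telemetry,cams,env
def grab(n,f=None):
    g=cams.grab_frame(n)
    if f: cv2.imwrite('pics/'+f,g['pixels'][:,:,::-1])
    return g
def ray(g,uv):
    R=cv2.Rodrigues(np.array(g['rvec'],float))[0];t=np.array(g['tvec'],float).ravel()
    d=R.T@np.linalg.inv(np.array(g['mtx']))@np.array([uv[0],uv[1],1.])
    return -R.T@t,d/np.linalg.norm(d)
def onz(g,uv,z):
    c,d=ray(g,uv);return c+d*(z-c[2])/d[2]
def tri(g1,a,g2,b):
    c1,d1=ray(g1,a);c2,d2=ray(g2,b)
    s=np.linalg.lstsq(np.c_[d1,-d2],c2-c1,rcond=None)[0]
    p,q=c1+d1*s[0],c2+d2*s[1];return (p+q)/2,np.linalg.norm(p-q)
def proj(g,p):
    return cv2.projectPoints(np.array(p,float).reshape(-1,1,3),np.array(g['rvec'],float),np.array(g['tvec'],float),np.array(g['mtx'],float),None)[0].reshape(-1,2)
E
python3 - <<'E'
from h import *
import pickle
G={n:grab(n,n+'0.png') for n in('scene','side','wrist')}
pickle.dump(G,open('g0.pkl','wb'))
for n in G: print(n,ray(G[n],(320,240)))
print(telemetry.state())
E
```

```text
pics
scene (array([ 990.2322012 ,  317.58182514, 1135.22022712]), array([-0.39348186, -0.31833376, -0.86245907]))
side (array([ 237.64119394, -626.07692133,  873.32861913]), array([ 0.27981511,  0.57326351, -0.77011197]))
wrist (array([ 67.80488847, 576.6539928 , 383.63357198]), array([ 0.29429415, -0.07843878, -0.95249058]))
{'time_s': 0.15, 'qpos': array([ 7.36244799e+01,  1.83440169e+01,  8.96868484e+01, -1.12204971e-03,
        7.20444008e+01, -1.14730790e+00]), 'qvel': array([-0.00758997, -0.11216857, -0.14995113,  0.05577094,  0.01010775,
        0.01913617]), 'effort': array([ 8.18296176e-04, -4.12773407e+01, -2.32151806e+01,  7.29719899e-02,
        4.34489571e-02, -1.08545503e-04]), 'ee_pos': array([150.94707368, 554.451428  , 201.32923957]), 'ee_rot': array([-1.79924728e+02, -4.40318046e-04,  1.64772134e+02]), 'force': array([-0.12584565, -0.410513  , -0.34576151]), 'torque': array([ 0.02124838, -0.05566833,  0.0273391 ]), 'gripper_width': 90.8514806836179}
```

View pics/scene0.png

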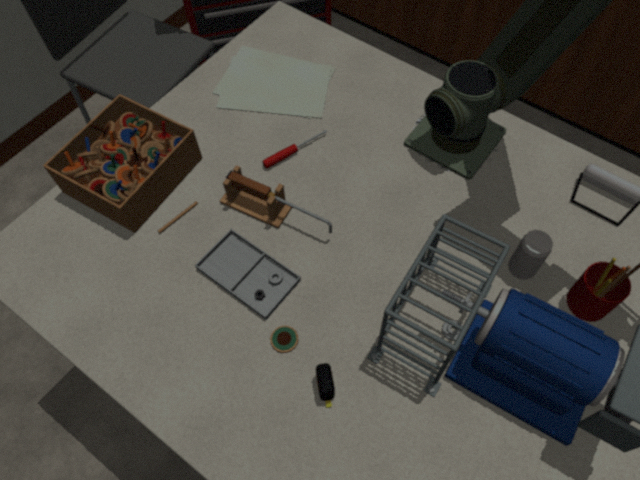

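View pics/side0.png

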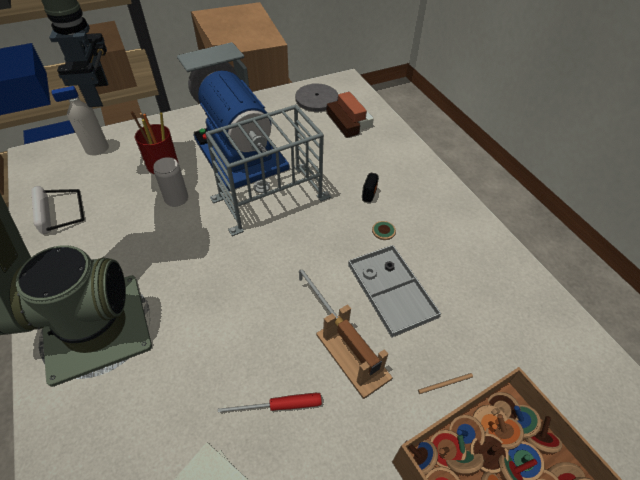

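The scene view shows the rest and hook at about (270,200), the tray at (248,273), the guard at (440,300) and the machine at (550,350). The side view shows the guard at (265,170), the flange near (262,185), the hook from (302,272) to (385,370) and the tray at (393,288). Next I'll enlarge the key parts.

```bash
python3 - <<'E'
from h import *
a=cv2.imread('pics/scene0.png');b=cv2.imread('pics/side0.png')
def crop(im,x0,y0,w,h,W,H):
    c=cv2.resize(im[y0:y0+h,x0:x0+w],(W,H),interpolation=cv2.INTER_CUBIC);return cv2.convertScaleAbs(c,alpha=1.5,beta=10)
cv2.imwrite('pics/c1.png',np.hstack([crop(a,365,205,160,200,400,500),crop(b,200,85,160,200,400,500)]))
cv2.imwrite('pics/c2.png',np.hstack([crop(a,190,155,160,200,400,500),crop(b,290,230,160,200,400,500)]))
E
```

```text
(no output)
```

View pics/c1.png

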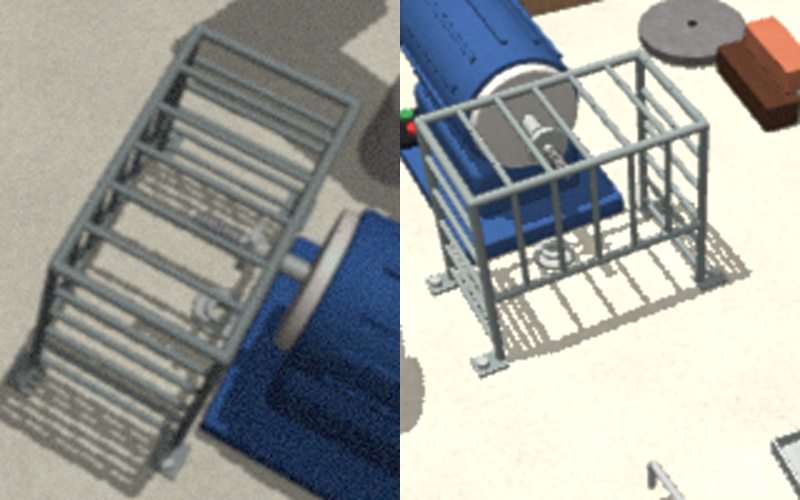

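View pics/c2.png

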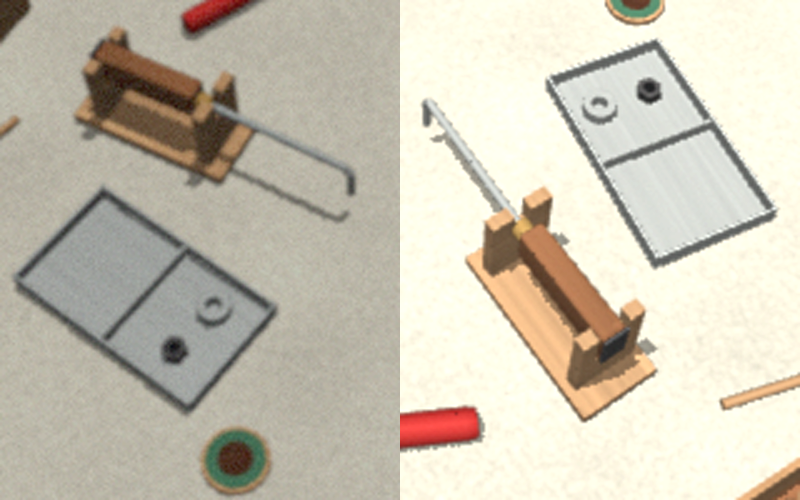

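```bash
python3 - <<'E'
from h import *
import pickle
G=pickle.load(open('g0.pkl','rb'));S,D=G['scene'],G['side']
def P(n,a,b,o1,o2):
    p,e=tri(S,(o1[0]+a[0]/2.5,o1[1]+a[1]/2.5),D,(o2[0]+(b[0]-400)/2.5,o2[1]+b[1]/2.5));print(n,p.round(1),'gap',round(e,1));return p
o=((365,205),(200,85))
fl=P('frontL top',(200,30),(472,198),*o);fr=P('frontR top',(55,267),(705,125),*o)
bl=P('backL',(355,103),(418,120),*o);br=P('backR',(222,358),(640,55),*o)
P('flange',(208,309),(556,252),*o);P('arbor',(258,232),(545,135),*o)
o=((190,155),(290,230))
P('elbow',(351,171),(428,103),*o);P('tip',(351,191),(427,123),*o);P('ferr',(203,103),(522,230),*o)
t=[P('tray',a,b,*o) for a,b in [((275,310),(548,78)),((105,190),(655,263)),((18,280),(773,213)),((188,410),(657,43))]]
print('tray c',np.mean(t,0),'angle +y',np.degrees(np.arctan2(*((t[0]+t[3]-t[1]-t[2])[[1,0]]))))
x=fr-fl;print('|x|',np.linalg.norm(x),np.linalg.norm(bl-fl),'yaw x',np.degrees(np.arctan2(x[1],x[0])),np.degrees(np.arctan2(br[1]-bl[1],br[0]-bl[0])))
print('mouth mid',(fl+fr)/2)
# handle top edges in side: near-left edge & right edge at top z=88
for n,u in [('Fl',(522,237)),('Fr',(547,225)),('Bl',(600,344)),('Br',(628,331))]:
    print(n,onz(D,(290+(u[0]-400)/2.5,230+u[1]/2.5),88).round(1))
print('ferr z70',onz(D,(290+122/2.5,230+230/2.5),70).round(1))
E
```

```text
frontL top [381.1 147.7 215.9] gap 1.4
frontR top [619.6 165.8 212.1] gap 3.1
backL [367.7 278.8 214.9] gap 1.3
backR [607.4 298.8 212. ] gap 2.4
flange [487.7 264.    7.2] gap 3.8
arbor [486.7 268.5 169.3] gap 6.1
elbow [453.2 -86.9  62.9] gap 5.0
tip [453.3 -85.8  29. ] gap 2.8
ferr [ 474.6 -242.1   67.9] gap 1.7
tray [587.9 -73.   10. ] gap 2.0
tray [ 582.3 -287.5    6.3] gap 3.2
tray [ 704.6 -287.9    6.5] gap 4.0
tray [710.3 -76.    6.4] gap 2.6
tray c [ 646.25441192 -181.09572092    7.30875687] angle +y 88.48581580001901
|x| 239.23418878573537 131.76516417016728 yaw x 4.333425936174068 4.775166701736513
mouth mid [500.3185893  156.72227904 214.00123919]
Fl [ 465.3 -256.8   88. ]
Fr [ 488.5 -255.3   88. ]
Bl [ 478.9 -361.3   88. ]
Br [ 503.2 -360.9   88. ]
ferr z70 [ 473.4 -242.5   70. ]
```

```bash
python3 -m inch '[{"yaw":1,"z":-1},{"yaw":1,"z":-1},{"yaw":1,"z":-1},{"yaw":1,"z":-1},{"yaw":1,"z":-1},{"yaw":1,"z":-1},{"yaw":1,"z":-1},{"yaw":1,"z":-1},{"yaw":1,"z":-1},{"yaw":1,"z":-1},{"yaw":1,"z":-1},{"yaw":1,"z":-1}]'; python3 - <<'E'
from h import *
import pickle
s=telemetry.state();p=s['ee_pos'];r=s['ee_rot'];print(p,r)
G=pickle.load(open('g0.pkl','rb'));print(G['wrist']['mtx'],G['side']['mtx'][0])
a=np.radians(97.6);d=np.array([480,-180])-p[:2]
print('after yaw 97.6: dx',d@[np.cos(a),np.sin(a)],'dy',d@[np.sin(a),-np.cos(a)])
E
```

```text
[150.94707368 554.451428   201.32923957] [-1.79924728e+02 -4.40318046e-04  1.64772134e+02]
[[382.11795565   0.         318.94057682]
 [  0.         382.11795565 236.8656085 ]
 [  0.           0.           1.        ]] [440.36859475   0.         318.56083739]
after yaw 97.6: dx -771.5190212318784 dy 229.02647944645614invalid input
```

```bash
python3 -m inch '[{"x":0,"y":0,"z":-1,"yaw":1,"gripper":1}]'; python3 -m inch --help | head
```

```text
time_s: 0.23
ee_pos: [150.6, 553.4, 209.7]
ee_rot: [-179.7, 0.0, 159.7]
force: [0.6, -0.8, 0.3]
gripper_width: 91.1invalid input: not JSON, or not a number
```

```bash
python3 -m inch '[{"yaw":1,"z":-1,"gripper":1},{"yaw":1,"z":-1,"gripper":1},{"yaw":1,"z":-1,"gripper":1},{"yaw":1,"z":-1,"gripper":1},{"yaw":1,"z":-1,"gripper":1},{"yaw":1,"z":-1,"gripper":1},{"yaw":1,"z":-1,"gripper":1},{"yaw":1,"z":-1,"gripper":1},{"yaw":1,"z":-1,"gripper":1},{"yaw":1,"z":-1,"gripper":1},{"yaw":1,"z":-1,"gripper":1},{"yaw":1,"z":-1,"gripper":1}]'
```

```text
invalid input
```

```bash
python3 -m inch '[{"x":0,"y":0,"z":-1,"yaw":1,"gripper":1},{"x":0,"y":0,"z":-1,"yaw":1,"gripper":1},{"x":0,"y":0,"z":-1,"yaw":1,"gripper":1},{"x":0,"y":0,"z":-1,"yaw":1,"gripper":1},{"x":0,"y":0,"z":-1,"yaw":1,"gripper":1},{"x":0,"y":0,"z":-1,"yaw":1,"gripper":1},{"x":0,"y":0,"z":-1,"yaw":1,"gripper":1},{"x":0,"y":0,"z":-1,"yaw":1,"gripper":1},{"x":0,"y":0,"z":-1,"yaw":1,"gripper":1},{"x":0,"y":0,"z":-1,"yaw":1,"gripper":1},{"x":0,"y":0,"z":-1,"yaw":1,"gripper":1},{"x":0,"y":0,"z":0,"yaw":0.5,"gripper":1}]'
```

```text
time_s: 1.23
ee_pos: [151.3, 555.5, 323.8]
ee_rot: [179.9, -0.2, 102.1]
force: [-0.1, 0.6, 0.2]
gripper_width: 91.1
```

```bash
python3 -m inch '[{"x":0,"y":0,"z":0,"yaw":0.9,"gripper":1},{"x":-3.8,"y":1.1,"z":0,"yaw":0,"gripper":1},{"x":-3.8,"y":1.1,"z":0,"yaw":0,"gripper":1},{"x":-3.8,"y":1.1,"z":0,"yaw":0,"gripper":1},{"x":-3.8,"y":1.1,"z":0,"yaw":0,"gripper":1},{"x":-3.8,"y":1.1,"z":0,"yaw":0,"gripper":1},{"x":-3.8,"y":1.1,"z":0,"yaw":0,"gripper":1},{"x":-3.8,"y":1.1,"z":0,"yaw":0,"gripper":1},{"x":-3.8,"y":1.1,"z":0,"yaw":0,"gripper":1},{"x":-3.8,"y":1.1,"z":0,"yaw":0,"gripper":1},{"x":-3.8,"y":1.1,"z":0,"yaw":0,"gripper":1},{"x":-3.8,"y":1.1,"z":0,"yaw":0,"gripper":1}]'; python3 -m inch '[{"x":-3.8,"y":1.1,"z":0,"yaw":0,"gripper":1},{"x":-3.8,"y":1.1,"z":0,"yaw":0,"gripper":1},{"x":-3.8,"y":1.1,"z":0,"yaw":0,"gripper":1},{"x":-3.8,"y":1.1,"z":0,"yaw":0,"gripper":1},{"x":-3.8,"y":1.1,"z":0,"yaw":0,"gripper":1},{"x":-3.8,"y":1.1,"z":0,"yaw":0,"gripper":1},{"x":-3.8,"y":1.1,"z":0,"yaw":0,"gripper":1},{"x":-3.8,"y":1.1,"z":0,"yaw":0,"gripper":1},{"x":-3,"y":0.8,"z":0,"yaw":0,"gripper":1},{"x":0,"y":0,"z":0,"yaw":0,"gripper":1}]'
python3 - <<'E'
from h import *
import pickle
g=grab('wrist','w1.png');pickle.dump(g,open('w1.pkl','wb'))
E
```

```text
time_s: 2.23
ee_pos: [327.4, 155.1, 321.9]
ee_rot: [180.0, -0.0, 97.8]
force: [2.2, -0.4, 0.2]
gripper_width: 90.7
time_s: 3.07
ee_pos: [469.3, -165.8, 320.5]
ee_rot: [-179.9, 0.1, 97.5]
force: [0.2, 1.1, -0.7]
gripper_width: 91.3
```

View pics/w1.png

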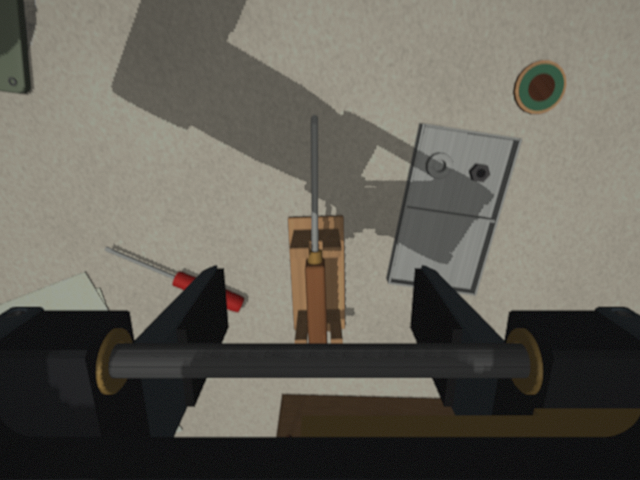

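The wrist view shows the rod almost vertical in the image: handle at (316,300), ferrule at (315,256), elbow at (314,118), and the tray around (455,205). Now for the bend and handle pose.

```bash
python3 - <<'E'
from h import *
import pickle
g=pickle.load(open('w1.pkl','rb'));im=g['pixels'].astype(int)
hsv=cv2.cvtColor(g['pixels'],cv2.COLOR_RGB2HSV)
for r in (120,150,180,205,250,256,275,300,320,335): print(r,[tuple(im[r,c]) and int(im[r,c].sum()) for c in range(298,334)])
E
```

```text
120 [274, 262, 269, 274, 274, 275, 271, 270, 268, 274, 279, 273, 242, 207, 205, 215, 213, 210, 201, 212, 248, 272, 273, 277, 273, 276, 277, 278, 275, 274, 277, 276, 272, 280, 274, 268]
150 [273, 276, 280, 282, 284, 283, 279, 276, 277, 278, 271, 268, 242, 219, 225, 242, 248, 240, 221, 219, 253, 276, 278, 268, 275, 275, 275, 279, 274, 271, 277, 283, 285, 287, 285, 285]
180 [457, 437, 405, 390, 375, 350, 318, 296, 282, 273, 279, 283, 263, 230, 217, 241, 251, 242, 226, 217, 248, 277, 286, 287, 286, 286, 280, 278, 277, 275, 281, 280, 285, 284, 279, 274]
205 [444, 446, 446, 442, 438, 444, 448, 453, 450, 448, 448, 441, 400, 313, 234, 232, 248, 243, 223, 266, 373, 445, 456, 449, 439, 429, 398, 329, 281, 275, 275, 285, 326, 372, 370, 340]
250 [348, 348, 355, 349, 344, 340, 336, 332, 334, 329, 266, 171, 139, 171, 263, 333, 364, 350, 311, 241, 175, 158, 170, 203, 242, 266, 272, 274, 267, 260, 263, 265, 258, 254, 266, 274]
256 [351, 354, 349, 351, 343, 343, 339, 332, 329, 330, 301, 270, 277, 291, 301, 312, 313, 308, 294, 277, 261, 240, 209, 187, 244, 308, 334, 343, 342, 339, 330, 324, 330, 328, 332, 335]
275 [342, 340, 342, 347, 359, 355, 328, 259, 228, 240, 254, 248, 249, 250, 248, 255, 251, 253, 252, 254, 252, 250, 249, 244, 236, 204, 182, 188, 203, 221, 216, 213, 210, 206, 215, 208]
300 [348, 340, 340, 339, 347, 355, 364, 347, 279, 224, 233, 245, 248, 245, 242, 243, 246, 241, 243, 244, 244, 238, 243, 238, 235, 223, 197, 171, 184, 210, 211, 213, 211, 207, 208, 212]
320 [142, 139, 135, 136, 145, 146, 145, 142, 150, 163, 199, 236, 236, 244, 242, 239, 234, 234, 238, 237, 236, 235, 234, 230, 233, 223, 202, 183, 144, 125, 132, 137, 139, 131, 134, 130]
335 [140, 143, 144, 146, 144, 136, 135, 132, 156, 218, 238, 226, 231, 240, 243, 236, 229, 229, 234, 231, 235, 227, 226, 226, 230, 232, 224, 191, 216, 346, 436, 435, 334, 200, 134, 131]
```

```bash
python3 - <<'E'
from h import *
import pickle
g=pickle.load(open('w1.pkl','rb'))
H=np.array([onz(g,u,88)[:2] for u in((313.9,275),(314.8,300),(315.8,335))])
K=np.array([onz(g,u,70)[:2] for u in((313.9,120),(314.1,150),(314.2,180),(314.4,205))])
print(H.round(1),K.round(1),'ferrule end',onz(g,(314,265),88))
def ang(P): d=P[0]-P[-1];return np.degrees(np.arctan2(d[1],d[0]))
print('handle dir',ang(H),'shank dir',ang(K))
print('elbow far edge', onz(g,(314,115),70))
import cv2
# tray/other: flat points
for n,u,z in [('nut',(480,173),14),('collar',(440,163),14),('disc',(540,87),8),('trayBL',(389,280),20),('trayBR',(474,291),20),('trayTL',(420,125),20),('trayTR',(518,139),20),('restTL',(289,217),12),('restTR',(343,217),12)]: print(n,onz(g,u,z)[:2].round(1))
E
```

```text
[[ 473.6 -257.9]
 [ 478.8 -289.9]
 [ 486.1 -337.2]] [[ 451.1  -85.4]
 [ 455.4 -116.9]
 [ 459.8 -149.9]
 [ 463.7 -178.6]] ferrule end [ 472.07993808 -245.34348582   88.        ]
handle dir 99.00084877197905 shank dir 97.67636398235318
elbow far edge [450.58077577 -80.2486184   70.        ]
nut [ 668.1 -122.1]
collar [ 614.8 -116.5]
disc [715.9 -12.3]
trayBL [ 579.3 -280.5]
trayBR [ 699.  -281.2]
trayTL [578.6 -74.7]
trayTR [700.9 -75.1]
restTL [ 433.3 -212.1]
restTR [ 504.2 -202.7]
```

```bash
python3 -m inch '[{"x":-3.4,"y":-0.2,"z":1.5,"yaw":0,"gripper":1},{"x":-3.4,"y":-0.2,"z":1.5,"yaw":-0.1,"gripper":1},{"x":-3.4,"y":-0.2,"z":1.5,"yaw":0,"gripper":1},{"x":-3.2,"y":0,"z":2,"yaw":0,"gripper":1},{"x":0,"y":0,"z":4,"yaw":0,"gripper":1},{"x":0,"y":0,"z":4,"yaw":0,"gripper":1},{"x":0,"y":0,"z":4,"yaw":0,"gripper":1},{"x":0,"y":0,"z":3.5,"yaw":0,"gripper":1},{"x":0,"y":0,"z":2.6,"yaw":0,"gripper":1},{"x":0,"y":0,"z":0,"yaw":0,"gripper":1},{"x":0,"y":0,"z":0,"yaw":0,"gripper":1}]'
python3 - <<'E'
from h import *
import pickle
print(telemetry.state()['ee_pos'])
a=grab('side');c=a['pixels'][:,:,::-1][230:430,290:450]
b=grab('wrist');pickle.dump((a,b),open('w2.pkl','wb'))
cv2.imwrite('pics/c3.png',np.hstack([cv2.resize(c,(320,400)),cv2.resize(b['pixels'][:,:,::-1],(480,400))]))
E
```

```text
time_s: 4.03
ee_pos: [479.9, -293.1, 75.5]
ee_rot: [-179.9, -0.1, 98.3]
force: [0.2, -0.1, -0.1]
gripper_width: 91.3
[ 479.94339444 -293.05480829   75.48723141]
```

View pics/c3.png

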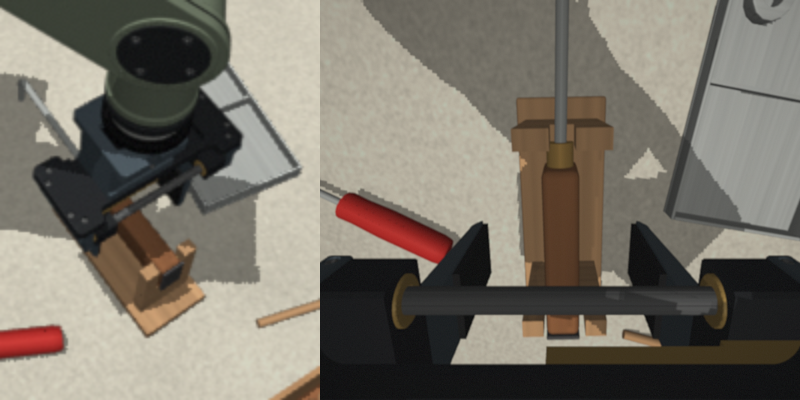

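The fingers straddle the handle, which sits between columns 543 and 580 of the composite. Its front end is at about row 168 and its rear end at about row 337.

```bash
python3 - <<'E'
from h import *
import pickle
a,g=pickle.load(open('w2.pkl','rb'))
f=lambda c,r:((c-320)/.75,r*1.2)
e=telemetry.state();p=e['ee_pos'];y=np.radians(e['ee_rot'][2]);X=np.array([np.cos(y),np.sin(y)]);Y=np.array([X[1],-X[0]])
for n,u,z in [('front',f(561,168),88),('rear',f(562,335),88),('edgeL',f(543,200),88),('edgeR',f(579,200),88),('edgeLr',f(544,280),88),('edgeRr',f(580,280),88),('shank120',f(560,120),70),('shank2',f(561,2),70),('boardL',f(516,97),12),('boardR',f(606,97),12)]:
    q=onz(g,u,z);d=q[:2]-p[:2];print(n,q.round(1),'tool x,y',(d@X).round(1),(d@Y).round(1))
E
```

```text
front [ 473.9 -246.4   88. ] tool x,y 48.9 -0.9
rear [ 491. -356.   88.] tool x,y -62.0 0.1
edgeL [ 465.4 -266.3   88. ] tool x,y 30.5 -12.2
edgeR [ 487.8 -263.    88. ] tool x,y 30.5 10.4
edgeLr [ 472.8 -317.4   88. ] tool x,y -21.1 -12.3
edgeRr [ 497.1 -313.8   88. ] tool x,y -21.1 12.2
shank120 [ 469.8 -222.3   70. ] tool x,y 73.4 -1.6
shank2 [ 461.5 -162.7   70. ] tool x,y 133.5 -1.1
boardL [ 432.2 -214.8   12. ] tool x,y 86.2 -37.7
boardR [ 505.5 -204.    12. ] tool x,y 86.3 36.5
```

```bash
python3 -m inch '[{"x":0,"y":0,"z":0,"yaw":0,"gripper":-0.3},{"x":0,"y":0,"z":0,"yaw":0,"gripper":-0.6},{"x":0,"y":0,"z":0,"yaw":0,"gripper":-0.6},{"x":0,"y":0,"z":0,"yaw":0,"gripper":-0.6},{"x":0,"y":0,"z":0,"yaw":0,"gripper":-0.6},{"x":0,"y":0,"z":0,"yaw":0,"gripper":-0.6},{"x":0,"y":0,"z":0,"yaw":0,"gripper":-0.6},{"x":0,"y":0,"z":0,"yaw":0,"gripper":-0.6}]' 30; python3 -m inch '[{"x":0,"y":0,"z":-0.5,"yaw":0,"gripper":-0.6},{"x":0,"y":0,"z":-1,"yaw":0,"gripper":-0.6},{"x":0,"y":0,"z":-2,"yaw":0,"gripper":-0.6},{"x":0,"y":0,"z":-3,"yaw":0,"gripper":-0.6},{"x":0,"y":0,"z":0,"yaw":0,"gripper":-0.6},{"x":0,"y":0,"z":0,"yaw":0,"gripper":-0.6}]'
python3 - <<'E'
from h import *
import pickle
s=telemetry.state();print(s['force'],s['torque'],s['gripper_width'])
a=grab('scene');c=cv2.convertScaleAbs(a['pixels'][:,:,::-1][150:250,210:370],alpha=1.4,beta=10)
b=grab('wrist');d=grab('side');pickle.dump((a,b,d),open('w3.pkl','wb'))
c2=d['pixels'][:,:,::-1][200:350,250:410]
cv2.imwrite('pics/c4.png',np.hstack([np.vstack([cv2.resize(c,(320,200)),cv2.resize(c2,(320,280))]),cv2.resize(b['pixels'][:,:,::-1][:,80:560],(480,480))]))
E
```

```text
time_s: 4.8
ee_pos: [480.4, -294.5, 75.9]
ee_rot: [-180.0, -0.0, 98.3]
force: [-0.4, 0.7, -0.2]
gripper_width: 40.6
time_s: 5.3
ee_pos: [481.8, -295.3, 143.6]
ee_rot: [179.8, 0.2, 98.3]
force: [-0.9, -0.7, -0.5]
gripper_width: 18.3
[-0.94204093 -0.66876449 -0.48879937] [-0.09638748  0.08870785  0.01658806] 18.317028055759664
```

View pics/c4.png

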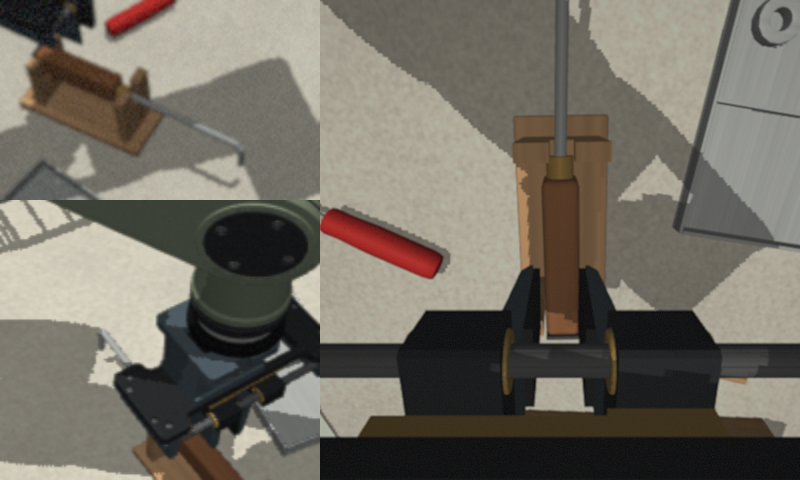

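The lift started before the jaws had closed (40 mm and still moving), so they shut above the handle. The rod is still in its rest. I'll open, go back down, and wait for the grip this time.

```bash
python3 -m inch '[{"x":0,"y":0,"z":0,"yaw":0,"gripper":0.3},{"x":0,"y":0,"z":0,"yaw":0,"gripper":0.3},{"x":0,"y":0,"z":0,"yaw":0,"gripper":0.3},{"x":0,"y":0,"z":0,"yaw":0,"gripper":0.3},{"x":0,"y":0,"z":0,"yaw":0,"gripper":0.3},{"x":0,"y":0,"z":0,"yaw":0,"gripper":0.3}]'; python3 -m inch '[{"x":0,"y":0,"z":3,"yaw":0,"gripper":0.3},{"x":0,"y":0,"z":2.5,"yaw":0,"gripper":0.3},{"x":0,"y":0,"z":1.4,"yaw":0,"gripper":0.3},{"x":0,"y":0,"z":0,"yaw":0,"gripper":-0.7},{"x":0,"y":0,"z":0,"yaw":0,"gripper":-0.7},{"x":0,"y":0,"z":0,"yaw":0,"gripper":-0.7},{"x":0,"y":0,"z":0,"yaw":0,"gripper":-0.7},{"x":0,"y":0,"z":0,"yaw":0,"gripper":-0.7},{"x":0,"y":0,"z":0,"yaw":0,"gripper":-0.7},{"x":0,"y":0,"z":0,"yaw":0,"gripper":-0.7},{"x":0,"y":0,"z":0,"yaw":0,"gripper":-0.7},{"x":0,"y":0,"z":0,"yaw":0,"gripper":-0.7}]' 30;
```

```text
time_s: 5.95
ee_pos: [480.5, -294.4, 140.8]
ee_rot: [-180.0, -0.0, 98.3]
force: [-0.2, -1.1, 1.0]
gripper_width: 55.3
time_s: 6.95
ee_pos: [481.2, -294.8, 72.9]
ee_rot: [179.9, 0.1, 98.3]
force: [0.7, 0.4, 6.5]
gripper_width: 23.4
```

```bash
python3 -m inch '[{"x":0,"y":0,"z":0,"yaw":0,"gripper":-0.7},{"x":0,"y":0,"z":0,"yaw":0,"gripper":-0.7}]';python3 -m inch '[{"x":0,"y":0,"z":-0.5,"yaw":0,"gripper":-0.7},{"x":0,"y":0,"z":-1,"yaw":0,"gripper":-0.7},{"x":0,"y":0,"z":-2,"yaw":0,"gripper":-0.7},{"x":0,"y":0,"z":-2,"yaw":0,"gripper":-0.7},{"x":0,"y":0,"z":-0.5,"yaw":0,"gripper":-0.7},{"x":0,"y":0,"z":0,"yaw":0,"gripper":-0.7},{"x":0,"y":0,"z":0,"yaw":0,"gripper":-0.7}]'
python3 - <<'E'
from h import *
import pickle
s=telemetry.state();print(s['force'],s['torque'],s['ee_pos'],s['ee_rot'])
a=grab('scene');c=cv2.convertScaleAbs(a['pixels'][:,:,::-1][150:250,210:370],alpha=1.4,beta=10)
b=grab('wrist');d=grab('side');pickle.dump((a,b,d,s),open('w3.pkl','wb'))
c2=d['pixels'][:,:,::-1][200:350,250:410]
cv2.imwrite('pics/c5.png',np.hstack([np.vstack([cv2.resize(c,(320,200)),cv2.resize(c2,(320,280))]),cv2.resize(b['pixels'][:,:,::-1][:,80:560],(480,480))]))
im=b['pixels'].astype(int).sum(2)
for r in (5,40,80,190,220,250): print(r,list(im[r,300:345]))
E
```

```text
time_s: 7.12
ee_pos: [481.2, -294.8, 72.9]
ee_rot: [179.9, 0.1, 98.3]
force: [0.8, 0.7, 5.2]
gripper_width: 23.8
time_s: 7.7
ee_pos: [479.7, -294.1, 131.4]
ee_rot: [-179.9, -0.0, 98.3]
force: [-1.1, 0.2, -1.9]
gripper_width: 23.3
[-1.09787162  0.15571075 -1.88493993] [-0.18928224  0.09540606  0.0195161 ] [ 479.69720816 -294.14838973  131.42054248] [-1.79930474e+02 -4.71898629e-02  9.82616207e+01]
5 [np.int64(317), np.int64(315), np.int64(313), np.int64(311), np.int64(310), np.int64(313), np.int64(313), np.int64(314), np.int64(313), np.int64(308), np.int64(308), np.int64(301), np.int64(308), np.int64(311), np.int64(313), np.int64(290), np.int64(241), np.int64(215), np.int64(231), np.int64(241), np.int64(255), np.int64(261), np.int64(265), np.int64(269), np.int64(286), np.int64(290), np.int64(281), np.int64(272), np.int64(268), np.int64(264), np.int64(254), np.int64(246), np.int64(227), np.int64(227), np.int64(321), np.int64(449), np.int64(503), np.int64(508), np.int64(504), np.int64(507), np.int64(510), np.int64(509), np.int64(507), np.int64(511), np.int64(508)]
40 [np.int64(324), np.
[... 2675 characters left out ...]
148), np.int64(170)]
250 [np.int64(183), np.int64(184), np.int64(188), np.int64(191), np.int64(189), np.int64(190), np.int64(183), np.int64(187), np.int64(187), np.int64(184), np.int64(185), np.int64(187), np.int64(192), np.int64(187), np.int64(182), np.int64(186), np.int64(187), np.int64(186), np.int64(191), np.int64(186), np.int64(188), np.int64(186), np.int64(193), np.int64(192), np.int64(186), np.int64(188), np.int64(185), np.int64(191), np.int64(187), np.int64(182), np.int64(189), np.int64(191), np.int64(185), np.int64(184), np.int64(190), np.int64(187), np.int64(183), np.int64(181), np.int64(178), np.int64(174), np.int64(165), np.int64(163), np.int64(155), np.int64(151), np.int64(205)]
```

View pics/c5.png

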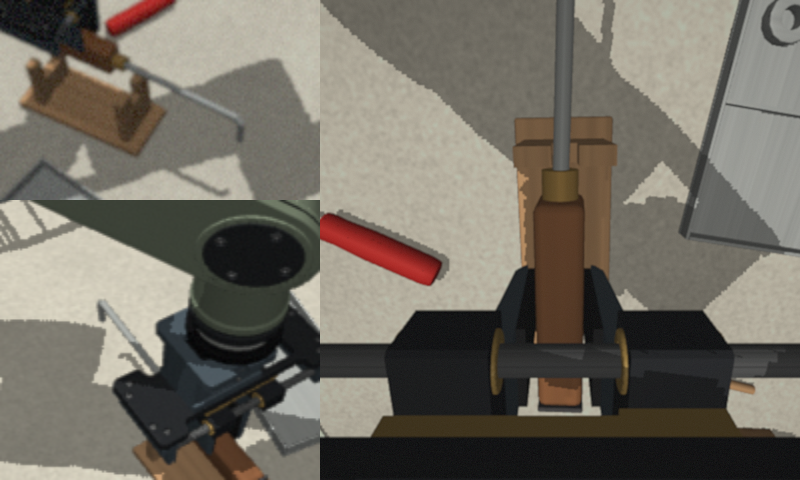

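```bash
python3 - <<'E'
from h import *
import pickle
a,g,d,s=pickle.load(open('w3.pkl','rb'))
p=s['ee_pos'];y=np.radians(s['ee_rot'][2]);X=np.array([np.cos(y),np.sin(y)]);Y=np.array([X[1],-X[0]])
def rel(n,q): v=q[:2]-p[:2];print(n,q.round(1),(v@X).round(1),(v@Y).round(1),(q[2]-p[2]).round(1))
for r,c in((5,324.5),(40,324.2),(80,322.9),(120,321.9),(160,320.9)): rel('shank%d'%r,onz(g,(c,r),p[2]-3))
rel('handle190',onz(g,(319.6,195),p[2]+15));rel('handleF',onz(g,(319.6,201),p[2]+15));rel('handleR',onz(g,(319.6,405),p[2]+15))
rel('elbow',tri(a,(330,210.5),d,(301,254.6))[0]);rel('tip',tri(a,(330,219.5),d,(301.5,262))[0])
# scene thin tip: wrist tip-check via plane
print('proj check TCP->', proj(a,np.r_[p[:2]+212*X+5*Y,p[2]-45]),proj(d,np.r_[p[:2]+212*X+5*Y,p[2]-45]))
E
```

```text
shank5 [ 461.4 -164.5  128.4] 131.0 0.5 -3.0
shank40 [ 463.3 -177.8  128.4] 117.5 0.5 -3.0
shank80 [ 465.1 -193.9  128.4] 101.3 -0.0 -3.0
shank120 [ 467.2 -211.   128.4] 84.1 -0.4 -3.0
shank160 [ 469.4 -229.1  128.4] 65.8 -0.8 -3.0
handle190 [ 470.8 -242.5  146.4] 52.4 -1.4 15.0
handleF [ 471.2 -245.2  146.4] 49.7 -1.4 15.0
handleR [ 487.1 -353.9  146.4] -60.2 -1.2 15.0
elbow [455.1 -85.4 121. ] 210.1 5.7 -10.4
tip [457.6 -83.   89.7] 212.2 8.5 -41.7
proj check TCP-> [[330.22253055 219.26819278]] [[299.78647354 263.47071793]]
```

```bash
python3 -m inch '[{"x":1.5,"y":0.5,"z":0,"yaw":0,"gripper":-0.7},{"x":2.5,"y":1,"z":0,"yaw":0,"gripper":-0.7},{"x":3,"y":1.2,"z":0,"yaw":0,"gripper":-0.7},{"x":3,"y":1.2,"z":0,"yaw":0.25,"gripper":-0.7},{"x":3,"y":1.2,"z":0,"yaw":0.25,"gripper":-0.7},{"x":2,"y":0.8,"z":1.5,"yaw":0.25,"gripper":-0.7},{"x":1.1,"y":0,"z":2,"yaw":0,"gripper":-0.7},{"x":0,"y":0,"z":2,"yaw":0,"gripper":-0.7},{"x":0,"y":0,"z":0.5,"yaw":0,"gripper":-0.7},{"x":0,"y":0,"z":0,"yaw":0,"gripper":-0.7},{"x":0,"y":0,"z":0,"yaw":0,"gripper":-0.7}]'
python3 - <<'E'
from h import *
import pickle
s=telemetry.state();p=s['ee_pos'];print(p,s['ee_rot'],s['force'])
y=np.radians(s['ee_rot'][2]);X=np.r_[np.cos(y),np.sin(y),0];Y=np.r_[X[1],-X[0],0]
a=grab('scene');d=grab('side');pickle.dump((a,d,s),open('w4.pkl','wb'))
e=p+212*X+4*Y+[0,0,-45]
out=[]
for g in(a,d):
    u=proj(g,e)[0];print(u,proj(g,p+212*X+4*Y+[0,0,-3])[0]);r,c=int(u[1]),int(u[0])
    out.append(cv2.convertScaleAbs(cv2.resize(g['pixels'][r-60:r+60,c-80:c+80,::-1],(400,300),interpolation=cv2.INTER_CUBIC),alpha=1.4));print(c-80,r-60)
# flange region enlarged
for g,(c,r) in((a,(448,328)),(d,(262,186))):
    out.append(cv2.convertScaleAbs(cv2.resize(g['pixels'][r-18:r+18,c-24:c+24,::-1],(400,300),interpolation=cv2.INTER_CUBIC),alpha=1.4))
cv2.imwrite('pics/c6.png',np.vstack([np.hstack(out[:2]),np.hstack(out[2:])]))
E
```

```text
time_s: 8.77
ee_pos: [518.1, -127.4, 71.9]
ee_rot: [-180.0, -0.0, 94.5]
force: [-0.1, -0.4, -0.8]
gripper_width: 23.5
[ 518.09919806 -127.35241897   71.89850596] [-1.79974648e+02 -8.40691687e-03  9.44902209e+01] [-0.12096602 -0.36031016 -0.78002606]
[377.00850966 286.40631278] [378.35377621 278.08105603]
297 226
[292.95742034 222.82332053] [292.47335115 211.60952261]
212 162
```

View pics/c6.png

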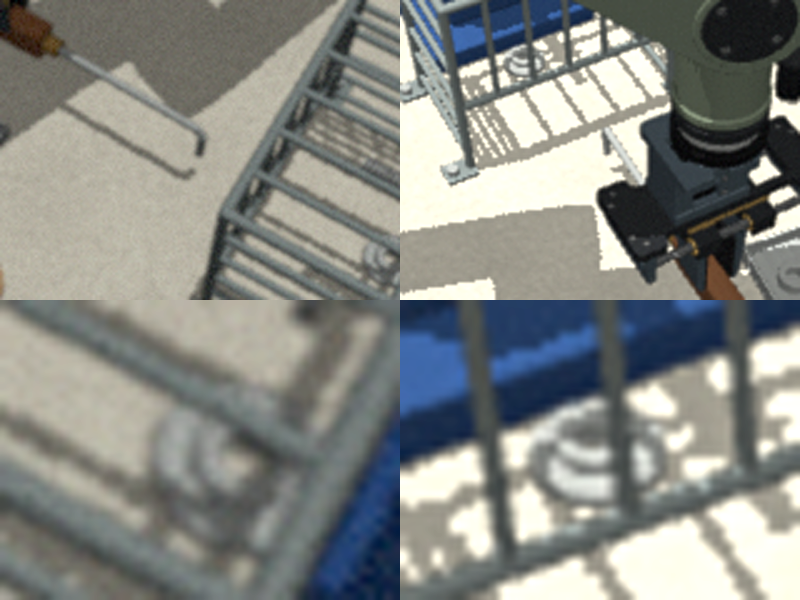

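```bash
python3 - <<'E'
from h import *
import pickle
a,d,s=pickle.load(open('w4.pkl','rb'))
print('bore',tri(a,(452.2,329.4),d,(261.6,183.4)),onz(a,(452.2,329.4),13),onz(d,(261.6,183.4),13))
print('tip',tri(a,(376.6,287.2),d,(293.6,223.2)))
p=s['ee_pos'];y=np.radians(s['ee_rot'][2]);X=np.r_[np.cos(y),np.sin(y),0];Y=np.r_[X[1],-X[0],0]
print('model',p+212*X+4*Y+[0,0,-45])
# machine base front edge (blue) under guard in side image: top edge z=26
im=cv2.cvtColor(d['pixels'],cv2.COLOR_RGB2HSV)
m=(im[...,0]>100)&(im[...,0]<125)&(im[...,1]>150)
for c in (250,256,262,270,280):
    r=np.where(m[165:200,c])[0]; r=165+(r.max() if len(r) else 0)
    print(c,r,onz(d,(c,r+.5),0).round(1))
E
```

```text
bore (array([487.04655017, 271.49392242,  10.93080271]), np.float64(1.1664604658890023)) [488.51279846 271.27741566  13.        ] [486.04847157 269.84776329  13.        ]
tip (array([506.98638668,  84.17769362,  24.9837514 ]), np.float64(0.3490348945932307))
model [505.48966491  84.31004741  26.89850596]
250 181 [462.  304.2   0. ]
256 179 [480.6 305.3   0. ]
262 165 [517.4 355.9   0. ]
270 174 [525.2 309.2   0. ]
280 168 [561.6 322.    0. ]
```

```bash
python3 -m inch '[{"x":1.5,"y":-0.4,"z":0,"yaw":0,"gripper":-0.7},{"x":2.5,"y":-0.1,"z":0,"yaw":0,"gripper":-0.7},{"x":3,"y":0,"z":0,"yaw":0,"gripper":-0.7},{"x":3,"y":0,"z":0,"yaw":0,"gripper":-0.7},{"x":3,"y":0,"z":0,"yaw":0,"gripper":-0.7},{"x":2.5,"y":0,"z":0,"yaw":0,"gripper":-0.7},{"x":1.8,"y":0,"z":0,"yaw":0,"gripper":-0.7},{"x":1,"y":0,"z":0,"yaw":0,"gripper":-0.7},{"x":0.5,"y":0,"z":0.3,"yaw":0,"gripper":-0.7},{"x":0,"y":0,"z":0.3,"yaw":0,"gripper":-0.7},{"x":0,"y":0,"z":0,"yaw":0,"gripper":-0.7},{"x":0,"y":0,"z":0,"yaw":0,"gripper":-0.7}]'
python3 - <<'E'
from h import *
import pickle
s=telemetry.state();p=s['ee_pos'];print(p,s['ee_rot'],s['force'],s['torque'])
y=np.radians(s['ee_rot'][2]);X=np.r_[np.cos(y),np.sin(y),0];Y=np.r_[X[1],-X[0],0]
a=grab('scene');d=grab('side');pickle.dump((a,d,s),open('w5.pkl','wb'))
e=p+212*X+5*Y+[0,0,-45];print('tip',e)
out=[]
for g,(c,r) in((a,(452,326)),(d,(262,180))):
    print(proj(g,e)[0],proj(g,[487,271,13])[0])
    out.append(cv2.convertScaleAbs(cv2.resize(g['pixels'][r-24:r+24,c-20:c+20,::-1],(400,480),interpolation=cv2.INTER_CUBIC),alpha=1.4))
cv2.imwrite('pics/c7.png',np.hstack(out))
E
```

```text
time_s: 9.87
ee_pos: [498.1, 59.2, 65.7]
ee_rot: [-180.0, 0.0, 94.5]
force: [0.6, -0.3, -1.9]
gripper_width: 23.3
[498.05151955  59.15696424  65.67979882] [-1.79961217e+02  1.57329360e-02  9.44636750e+01] [ 0.64959639 -0.26713011 -1.91290625] [-0.18432833  0.02899433  0.01562673]
tip [486.53702053 270.90307711  20.67979882]
[453.18097558 327.32280267] [452.43923759 328.80068199]
[261.40663375 181.10525549] [261.77817595 183.05015057]
```

View pics/c7.png

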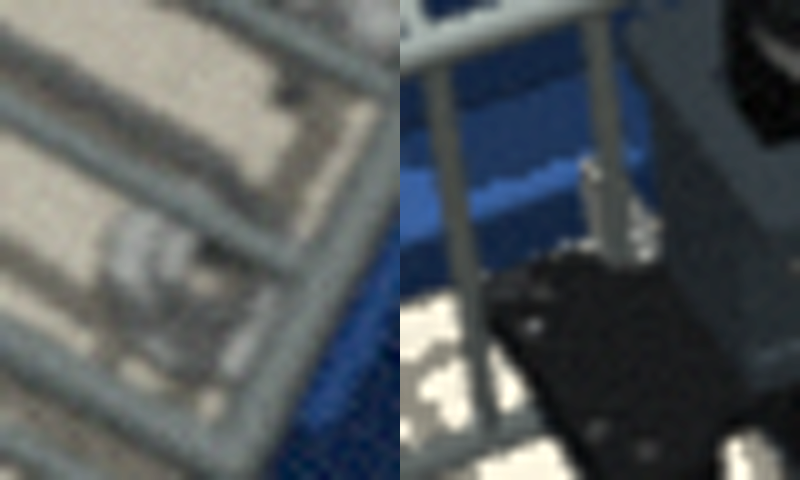

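```bash
cat > t.py <<'E'
from h import *
s=telemetry.state();y=np.radians(s['ee_rot'][2]);p=s['ee_pos'];X=np.r_[np.cos(y),np.sin(y),0];Y=np.r_[X[1],-X[0],0]
print('tip',(p+212*X+5*Y+[0,0,-45]).round(1),'F',s['force'].round(2),'T',s['torque'].round(3),'rot',s['ee_rot'].round(2))
E
python3 t.py
python3 -m inch '[{"x":0,"y":0,"z":0.15,"yaw":0,"gripper":-0.7},{"x":0,"y":0,"z":0.15,"yaw":0,"gripper":-0.7},{"x":0,"y":0,"z":0.15,"yaw":0,"gripper":-0.7},{"x":0,"y":0,"z":0,"yaw":0,"gripper":-0.7}]'; python3 t.py
python3 -m inch '[{"x":0,"y":0,"z":0.1,"yaw":0,"gripper":-0.7},{"x":0,"y":0,"z":0.1,"yaw":0,"gripper":-0.7},{"x":0,"y":0,"z":0,"yaw":0,"gripper":-0.7}]'; python3 t.py
python3 -m inch '[{"x":0,"y":0,"z":0.1,"yaw":0,"gripper":-0.7},{"x":0,"y":0,"z":0,"yaw":0,"gripper":-0.7}]'; python3 t.py
```

```text
tip [486.9 270.9  20.9] F [ 0.67  0.38 -2.11] T [-0.172  0.021  0.023] rot [-1.7999e+02  1.0000e-02  9.4450e+01]
time_s: 10.3
ee_pos: [497.9, 59.9, 61.0]
ee_rot: [-180.0, -0.0, 94.5]
force: [0.8, 0.7, -2.0]
gripper_width: 23.1
tip [486.3 271.6  16. ] F [ 0.78  0.68 -2.  ] T [-0.181  0.023  0.004] rot [-179.96   -0.     94.5 ]
time_s: 10.55
ee_pos: [498.1, 60.1, 59.3]
ee_rot: [-180.0, -0.0, 94.5]
force: [-0.0, -0.0, -0.8]
gripper_width: 23.1
tip [486.3 271.8  14.3] F [-0.   -0.01 -0.77] T [-0.211  0.017  0.044] rot [-179.98   -0.     94.53]
time_s: 10.72
ee_pos: [498.1, 60.1, 58.3]
ee_rot: [-180.0, -0.0, 94.5]
force: [0.2, -0.7, -1.5]
gripper_width: 23.0
tip [486.4 271.8  13.3] F [ 0.18 -0.66 -1.48] T [-0.176  0.004  0.042] rot [-179.99   -0.     94.53]
```

```bash
for i in 1 2 3 4; do :; done
python3 -m inch '[{"x":0,"y":0,"z":0.1,"yaw":0,"gripper":-0.7},{"x":0,"y":0,"z":0,"yaw":0,"gripper":-0.7}]'; python3 t.py
python3 -m inch '[{"x":0,"y":0,"z":0.1,"yaw":0,"gripper":-0.7},{"x":0,"y":0,"z":0,"yaw":0,"gripper":-0.7}]'; python3 t.py
```

```text
time_s: 10.88
ee_pos: [498.0, 60.1, 57.3]
ee_rot: [-180.0, -0.0, 94.5]
force: [0.4, -0.3, -2.2]
gripper_width: 23.2
tip [486.3 271.8  12.3] F [ 0.41 -0.27 -2.18] T [-0.136  0.15   0.018] rot [-1.7998e+02 -1.0000e-02  9.4530e+01]
time_s: 11.05
ee_pos: [498.0, 60.1, 56.3]
ee_rot: [-180.0, -0.0, 94.5]
force: [-0.7, -0.4, -0.8]
gripper_width: 23.3
tip [486.3 271.9  11.3] F [-0.65 -0.41 -0.81] T [-0.055  0.09   0.032] rot [-1.7998e+02 -1.0000e-02  9.4520e+01]
```

Light contact on the boss at the expected height, about 0.6 N. Now I'll feel for the bore, first inward.

```bash

python3 -m inch '[{"x":0.1,"y":0,"z":0,"yaw":0,"gripper":-0.7},{"x":0,"y":0,"z":0,"yaw":0,"gripper":-0.7}]'; python3 t.py
python3 -m inch '[{"x":0.1,"y":0,"z":0,"yaw":0,"gripper":-0.7},{"x":0,"y":0,"z":0,"yaw":0,"gripper":-0.7}]'; python3 t.py
python3 -m inch '[{"x":0.1,"y":0,"z":0,"yaw":0,"gripper":-0.7},{"x":0,"y":0,"z":0,"yaw":0,"gripper":-0.7}]'; python3 t.py
python3 -m inch '[{"x":0.1,"y":0,"z":0,"yaw":0,"gripper":-0.7},{"x":0,"y":0,"z":0,"yaw":0,"gripper":-0.7}]'; python3 t.py
```

```text
time_s: 11.22
ee_pos: [498.0, 61.2, 56.4]
ee_rot: [-180.0, -0.0, 94.5]
force: [-0.9, -0.7, -0.7]
gripper_width: 23.6
tip [486.2 272.9  11.4] F [-0.89 -0.72 -0.73] T [-0.149  0.101  0.053] rot [-1.7998e+02 -1.0000e-02  9.4520e+01]
time_s: 11.38
ee_pos: [498.0, 62.2, 56.4]
ee_rot: [-180.0, -0.0, 94.5]
force: [-0.3, -1.0, -0.7]
gripper_width: 23.4
tip [486.2 273.9  11.4] F [-0.34 -1.   -0.67] T [-0.145  0.124  0.064] rot [-179.99   -0.     94.53]
time_s: 11.55
ee_pos: [497.9, 63.1, 56.4]
ee_rot: [-180.0, -0.0, 94.5]
force: [-0.2, 0.1, -2.4]
gripper_width: 23.4
tip [486.1 274.9  11.4] F [-0.24  0.06 -2.39] T [-0.161  0.19   0.096] rot [-179.99   -0.     94.53]
time_s: 11.72
ee_pos: [497.9, 64.1, 56.5]
ee_rot: [180.0, 0.0, 94.5]
force: [-0.6, 0.0, -1.5]
gripper_width: 23.8
tip [486.1 275.8  11.5] F [-0.63  0.02 -1.51] T [-0.249  0.092  0.096] rot [180.     0.    94.53]
```

```bash

python3 -m inch '[{"x":0,"y":0,"z":0.1,"yaw":0,"gripper":-0.7},{"x":0,"y":0,"z":0,"yaw":0,"gripper":-0.7}]'; python3 t.py
python3 -m inch '[{"x":0,"y":0,"z":0.1,"yaw":0,"gripper":-0.7},{"x":0,"y":0,"z":0,"yaw":0,"gripper":-0.7}]'; python3 t.py
python3 -m inch '[{"x":0,"y":0,"z":0.1,"yaw":0,"gripper":-0.7},{"x":0,"y":0,"z":0,"yaw":0,"gripper":-0.7}]'; python3 t.py
```

```text
time_s: 11.88
ee_pos: [497.8, 64.0, 55.4]
ee_rot: [-180.0, -0.0, 94.5]
force: [-0.5, -1.0, -0.8]
gripper_width: 23.4
tip [486.1 275.8  10.4] F [-0.51 -0.98 -0.8 ] T [-0.229  0.13   0.042] rot [-180.     -0.     94.52]
time_s: 12.05
ee_pos: [497.8, 64.1, 54.3]
ee_rot: [-180.0, -0.0, 94.5]
force: [-1.2, 0.1, -1.8]
gripper_width: 23.5
tip [486.  275.8   9.3] F [-1.23  0.07 -1.77] T [-0.201  0.28   0.105] rot [-1.7998e+02 -1.0000e-02  9.4520e+01]
time_s: 12.22
ee_pos: [497.7, 64.1, 53.2]
ee_rot: [-180.0, -0.0, 94.5]
force: [0.0, -0.4, -1.2]
gripper_width: 23.7
tip [486.  275.8   8.2] F [ 0.01 -0.37 -1.21] T [-0.271  0.169  0.133] rot [-1.7998e+02 -1.0000e-02  9.4530e+01]
```

```bash

python3 -m inch '[{"x":0,"y":-0.1,"z":0,"yaw":0,"gripper":-0.7},{"x":0,"y":-0.1,"z":0,"yaw":0,"gripper":-0.7},{"x":0,"y":0,"z":0,"yaw":0,"gripper":-0.7}]'; python3 t.py
python3 -m inch '[{"x":0,"y":0,"z":0.1,"yaw":0,"gripper":-0.7},{"x":0,"y":0,"z":0,"yaw":0,"gripper":-0.7}]'; python3 t.py
python3 -m inch '[{"x":0,"y":0,"z":0.1,"yaw":0,"gripper":-0.7},{"x":0,"y":0,"z":0,"yaw":0,"gripper":-0.7}]'; python3 t.py
python3 -m inch '[{"x":0,"y":0,"z":0.1,"yaw":0,"gripper":-0.7},{"x":0,"y":0,"z":0,"yaw":0,"gripper":-0.7}]'; python3 t.py
```

```text
time_s: 12.47
ee_pos: [495.8, 64.0, 53.4]
ee_rot: [180.0, -0.0, 94.5]
force: [0.5, 0.7, -0.7]
gripper_width: 23.5
tip [484.2 275.8   8.4] F [ 0.48  0.66 -0.73] T [-0.189  0.011  0.05 ] rot [ 1.7999e+02 -2.0000e-02  9.4500e+01]
time_s: 12.63
ee_pos: [496.0, 64.0, 52.4]
ee_rot: [180.0, -0.0, 94.5]
force: [0.3, -0.0, -1.6]
gripper_width: 23.2
tip [484.3 275.7   7.4] F [ 0.33 -0.01 -1.61] T [-0.175  0.058  0.025] rot [ 1.7999e+02 -1.0000e-02  9.4510e+01]
time_s: 12.8
ee_pos: [495.8, 63.9, 51.3]
ee_rot: [-180.0, -0.0, 94.5]
force: [0.5, 0.2, -1.0]
gripper_width: 23.5
tip [484.1 275.6   6.3] F [ 0.46  0.17 -1.03] T [-0.197  0.081  0.007] rot [-1.7999e+02 -1.0000e-02  9.4520e+01]
time_s: 12.97
ee_pos: [495.8, 63.9, 50.3]
ee_rot: [-180.0, -0.0, 94.5]
force: [0.6, 0.2, -2.4]
gripper_width: 23.3
tip [484.1 275.6   5.3] F [ 0.65  0.21 -2.36] T [-0.093  0.031  0.016] rot [-179.98   -0.     94.52]
```

```bash
python3 t.py
python3 -m inch '[{"x":0,"y":0,"z":0.1,"yaw":0,"gripper":-0.7},{"x":0,"y":0,"z":0,"yaw":0,"gripper":-0.7}]'; python3 t.py; python3 -m inch '[{"x":0,"y":0,"z":0,"yaw":0,"gripper":-0.7}]'; python3 t.py
```

```text
tip [484.1 275.6   5.3] F [ 0.65  0.21 -2.36] T [-0.093  0.031  0.016] rot [-179.98   -0.     94.52]
time_s: 13.13
ee_pos: [495.8, 63.9, 49.3]
ee_rot: [-180.0, -0.0, 94.5]
force: [-0.4, -0.3, -2.5]
gripper_width: 23.1
tip [484.1 275.6   4.3] F [-0.36 -0.26 -2.54] T [-0.151  0.051 -0.007] rot [-179.99   -0.     94.52]
time_s: 13.22
ee_pos: [495.9, 63.9, 49.4]
ee_rot: [-180.0, -0.0, 94.5]
force: [0.0, 0.1, -1.3]
gripper_width: 23.0
tip [484.1 275.6   4.4] F [ 0.02  0.07 -1.32] T [-0.154  0.003  0.037] rot [-179.99   -0.     94.52]
```

```bash

python3 -m inch '[{"x":0,"y":0,"z":0.1,"yaw":0,"gripper":-0.7},{"x":0,"y":0,"z":0.1,"yaw":0,"gripper":-0.7},{"x":0,"y":0,"z":0,"yaw":0,"gripper":-0.7}]'; python3 t.py
python3 -m inch '[{"x":-0.15,"y":0,"z":0,"yaw":0,"gripper":-0.7},{"x":-0.15,"y":0,"z":0,"yaw":0,"gripper":-0.7},{"x":-0.15,"y":0,"z":0,"yaw":0,"gripper":-0.7},{"x":-0.15,"y":0,"z":0,"yaw":0,"gripper":-0.7},{"x":0,"y":0,"z":0,"yaw":0,"gripper":-0.7}]'; python3 t.py
python3 -m inch '[{"x":-0.2,"y":0,"z":0,"yaw":0,"gripper":-0.7},{"x":-0.2,"y":0,"z":0,"yaw":0,"gripper":-0.7},{"x":-0.2,"y":0,"z":0,"yaw":0,"gripper":-0.7},{"x":-0.2,"y":0,"z":0,"yaw":0,"gripper":-0.7}]'; python3 t.py
python3 -m inch '[{"x":-0.2,"y":0,"z":0,"yaw":0,"gripper":-0.7},{"x":-0.2,"y":0,"z":0,"yaw":0,"gripper":-0.7},{"x":-0.2,"y":0,"z":0,"yaw":0,"gripper":-0.7},{"x":-0.2,"y":0,"z":0,"yaw":0,"gripper":-0.7}]'; python3 t.py
python3 - <<'E'
from h import *
import pickle
o=pickle.load(open('w5.pkl','rb'))[0]['pixels'].astype(int);a=grab('scene');n=a['pixels'].astype(int)
D=np.abs(n-o).sum(2)[290:360,400:480]
m=cv2.GaussianBlur(D.astype(np.float32),(3,3),0)>45
ys,xs=np.where(m);print(m.sum())
for y in range(0,70,2): print(290+y,''.join('#' if v else '.' for v in m[y]))
pickle.dump(a,open('w6.pkl','wb'))
E
```

```text
time_s: 13.47
ee_pos: [495.7, 63.9, 47.2]
ee_rot: [-180.0, -0.0, 94.5]
force: [0.2, 0.1, -1.2]
gripper_width: 23.5
tip [484.  275.6   2.2] F [ 0.25  0.07 -1.19] T [-0.186  0.063 -0.003] rot [-179.98   -0.     94.52]
time_s: 13.88
ee_pos: [496.4, 57.6, 47.4]
ee_rot: [-180.0, -0.0, 94.5]
force: [-0.7, 0.0, -2.3]
gripper_width: 23.1
tip [484.7 269.4   2.4] F [-0.73  0.04 -2.26] T [-0.174  0.049  0.015] rot [-1.80e+02 -1.00e-02  9.45e+01]
time_s: 14.22
ee_pos: [497.0, 49.7, 47.4]
ee_rot: [180.0, -0.0, 94.5]
force: [0.1, 1.3, -1.9]
gripper_width: 23.4
tip [485.3 261.5   2.4] F [ 0.09  1.33 -1.92] T [ 0.027  0.096 -0.014] rot [ 1.800e+02 -1.000e-02  9.452e+01]
time_s: 14.55
ee_pos: [497.6, 41.7, 47.4]
ee_rot: [180.0, -0.0, 94.5]
force: [0.2, -0.3, -2.0]
gripper_width: 23.4
tip [485.9 253.5   2.4] F [ 0.24 -0.32 -2.02] T [-0.011  0.067 -0.013] rot [ 1.800e+02 -1.000e-02  9.452e+01]
709
290 ................................................................................
292 ................................................................................
294 ..........######..................
[... 2066 characters left out ...]
....................
344 ................................................................................
346 ................................................................................
348 ................................................................................
350 ................................................................................
352 ................................................................................
354 ................................................................................
356 ................................................................................
358 ................................................................................
```

```bash

python3 -m inch '[{"x":-0.25,"y":0,"z":0,"yaw":0,"gripper":-0.7},{"x":-0.3,"y":0,"z":0,"yaw":0,"gripper":-0.7},{"x":-0.3,"y":0,"z":0,"yaw":0,"gripper":-0.7},{"x":-0.3,"y":0,"z":0,"yaw":0,"gripper":-0.7},{"x":-0.3,"y":0,"z":0,"yaw":0,"gripper":-0.7},{"x":-0.3,"y":0,"z":0,"yaw":0,"gripper":-0.7},{"x":-0.3,"y":0,"z":0,"yaw":0,"gripper":-0.7},{"x":-0.3,"y":0,"z":0,"yaw":0,"gripper":-0.7},{"x":-0.3,"y":0,"z":0,"yaw":0,"gripper":-0.7},{"x":-0.3,"y":0,"z":0,"yaw":0,"gripper":-0.7}]'; python3 t.py
python3 - <<'E'
from h import *
import pickle
p=telemetry.state()['ee_pos']
o=pickle.load(open('w5.pkl','rb'));a=grab('scene');d=grab('side')
e=[486.5,p[1]+212,10]
out=[]
for g in(a,d):
    u=proj(g,e)[0];print(u);c,r=int(u[0]),int(u[1])
    out.append(cv2.convertScaleAbs(cv2.resize(g['pixels'][r-30:r+30,c-30:c+30,::-1],(400,400),interpolation=cv2.INTER_CUBIC),alpha=1.4))
cv2.imwrite('pics/c8.png',np.hstack(out))
E
```

```text
time_s: 15.43
ee_pos: [500.0, 12.3, 47.4]
ee_rot: [180.0, -0.0, 94.5]
force: [0.1, 0.5, -1.3]
gripper_width: 23.2
tip [488.2 224.    2.4] F [ 0.07  0.54 -1.3 ] T [-0.07   0.043  0.011] rot [180.    -0.    94.52]
[433.86381325 317.31844789]
[267.47377588 194.52757657]
```

View pics/c8.png

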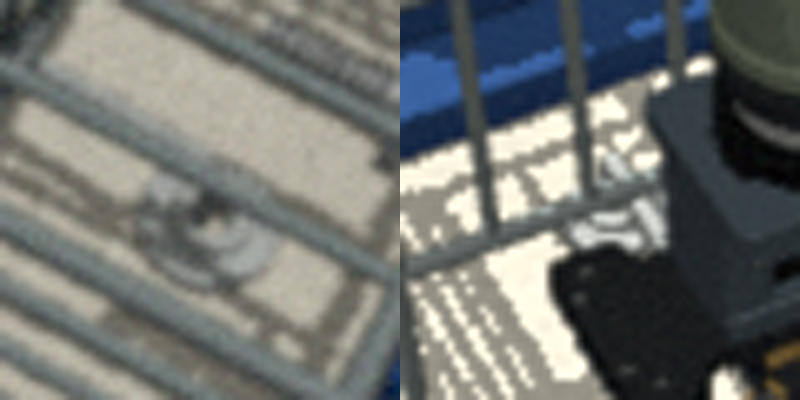

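```bash

python3 -m inch '[{"x":-0.3,"y":0,"z":0,"yaw":0,"gripper":-0.7},{"x":-0.4,"y":0,"z":0,"yaw":0,"gripper":-0.7},{"x":-0.4,"y":0,"z":0,"yaw":0,"gripper":-0.7},{"x":-0.4,"y":0,"z":0,"yaw":0,"gripper":-0.7},{"x":-0.4,"y":0,"z":0,"yaw":0,"gripper":-0.7},{"x":-0.4,"y":0,"z":0,"yaw":0,"gripper":-0.7},{"x":-0.4,"y":0,"z":0,"yaw":0,"gripper":-0.7},{"x":-0.4,"y":0,"z":0,"yaw":0,"gripper":-0.7},{"x":-0.4,"y":0,"z":0,"yaw":0,"gripper":-0.7},{"x":-0.4,"y":0,"z":0,"yaw":0,"gripper":-0.7},{"x":-0.4,"y":0,"z":0,"yaw":0,"gripper":-0.7},{"x":-0.4,"y":0,"z":0,"yaw":0,"gripper":-0.7}]'; python3 t.py
python3 -m inch '[{"x":-0.4,"y":0,"z":0,"yaw":0,"gripper":-0.7},{"x":-0.4,"y":0,"z":0,"yaw":0,"gripper":-0.7},{"x":-0.4,"y":0,"z":0,"yaw":0,"gripper":-0.7},{"x":-0.4,"y":0,"z":0,"yaw":0,"gripper":-0.7},{"x":-0.4,"y":0,"z":0,"yaw":0,"gripper":-0.7},{"x":-0.4,"y":0,"z":0,"yaw":0,"gripper":-0.7},{"x":-0.4,"y":0,"z":0,"yaw":0,"gripper":-0.7},{"x":-0.4,"y":0,"z":0,"yaw":0,"gripper":-0.7},{"x":-0.4,"y":0,"z":0,"yaw":0,"gripper":-0.7},{"x":-0.4,"y":0,"z":0,"yaw":0,"gripper":-0.7},{"x":-0.4,"y":0,"z":0,"yaw":0,"gripper":-0.7},{"x":-0.4,"y":0,"z":0,"yaw":0,"gripper":-0.7}]'; python3 t.py
python3 -m inch '[{"x":-0.4,"y":0,"z":0,"yaw":0,"gripper":-0.7},{"x":-0.4,"y":0,"z":0,"yaw":0,"gripper":-0.7},{"x":-0.4,"y":0,"z":0,"yaw":0,"gripper":-0.7},{"x":-0.4,"y":0,"z":0,"yaw":0,"gripper":-0.7},{"x":-0.4,"y":0,"z":0,"yaw":0,"gripper":-0.7},{"x":-0.4,"y":0,"z":0,"yaw":0,"gripper":-0.7},{"x":-0.4,"y":0,"z":0,"yaw":0,"gripper":-0.7},{"x":-0.4,"y":0,"z":0,"yaw":0,"gripper":-0.7},{"x":-0.4,"y":0,"z":0,"yaw":0,"gripper":-0.7},{"x":-0.4,"y":0,"z":0,"yaw":0,"gripper":-0.7},{"x":-0.4,"y":0,"z":0,"yaw":0,"gripper":-0.7},{"x":-0.2,"y":0,"z":0,"yaw":0,"gripper":-0.7}]'; python3 t.py
python3 - <<'E'
from h import *
a=grab('scene')
u=proj(a,[494,80,13])[0];print(u);c,r=int(u[0]),int(u[1])
g=cv2.cvtColor(a['pixels'],cv2.COLOR_RGB2GRAY)[r-20:r+20,c-24:c+24]
hs=cv2.cvtColor(a['pixels'],cv2.COLOR_RGB2HSV)[r-20:r+20,c-24:c+24]
for k in range(0,40): print(r-20+k,' '.join('%3d'%v for v in g[k]))
E
```

```text
time_s: 16.53
ee_pos: [503.7, -34.7, 47.4]
ee_rot: [180.0, -0.0, 94.5]
force: [-0.2, 1.2, -2.1]
gripper_width: 23.2
tip [492.  177.    2.4] F [-0.23  1.19 -2.1 ] T [-0.056  0.066 -0.025] rot [ 1.800e+02 -1.000e-02  9.452e+01]
time_s: 17.53
ee_pos: [507.5, -82.5, 47.4]
ee_rot: [180.0, -0.0, 94.5]
force: [0.7, 0.3, -2.5]
gripper_width: 23.5
tip [495.8 129.2   2.4] F [ 0.72  0.3  -2.51] T [-0.014  0.1    0.022] rot [180.    -0.    94.52]
time_s: 18.53
ee_pos: [511.2, -128.6, 47.4]
ee_rot: [180.0, 0.0, 94.5]
force: [-0.2, 0.5, -2.4]
gripper_width: 23.2
tip [499.5  83.1   2.4] F [-0.15  0.53 -2.37] T [-0.041  0.06   0.051] rot [179.99   0.    94.51]
[377.83181937 284.34773342]
264 108 106  92  80  74  78  79  71  78  75  77  74  79  79  72  77  76  78  78  79  76  79  77  77  76  79  79  75  75  77  82  99 115 125 128 127 132 129 134 131 131 128 129 130 126 127 130 127
265 112 108  94  83  77  81  77  76  77  77  75  79  75  74  78  81  74  79  80  79  78  77  76  78  74  79  78  74  74  83  90 108 126 130 130 129 125 134 130 130 131 132 126 132 132 128 129 128
266 105 107 104  89  84  75
[... 6720 characters left out ...]
 126 116 103  99  93  88  94 110 110 117 126 125 128 125 131 124 113  93  85  85  86  84  70  60  81 101  88  54
301 126 126 126 130 127 127 130 128 125 124 126 121 125 125 126 128 126 129 128 130 128 129 126 123 115 114 120 124 124 128 126 128 129 130 130 126 103  86  85  89  86  76  58  63  91  99  71  46
302 130 131 129 126 130 128 132 130 127 127 123 126 127 126 126 122 124 125 131 130 126 126 128 126 125 129 127 129 124 128 125 127 131 132 124 113  93  81  87  87  81  69  50  58  92  90  56  33
303 129 126 127 124 125 126 128 125 127 130 128 126 127 124 128 122 126 126 129 129 128 127 128 128 129 129 126 130 130 129 127 131 127 132 125 105  84  81  87  85  74  53  39  55  74  63  36  31
```

The flange is out in the open with its disc at about (380,291) in the scene image, some 70 mm in front of the mouth. Next I'll free the point, lift it out, and carry the rod back over its rest.

```bash

python3 -m inch '[{"x":0.2,"y":0,"z":0,"yaw":0,"gripper":-0.7},{"x":0,"y":0,"z":0,"yaw":0,"gripper":-0.7},{"x":0,"y":0,"z":-0.3,"yaw":0,"gripper":-0.7},{"x":0,"y":0,"z":-0.4,"yaw":0,"gripper":-0.7},{"x":0,"y":0,"z":-0.6,"yaw":0,"gripper":-0.7},{"x":0,"y":0,"z":-1,"yaw":0,"gripper":-0.7},{"x":0,"y":0,"z":-2,"yaw":0,"gripper":-0.7},{"x":0,"y":0,"z":-2.1,"yaw":0,"gripper":-0.7},{"x":0,"y":0,"z":-1.5,"yaw":-0.25,"gripper":-0.7},{"x":0,"y":0,"z":-0.5,"yaw":-0.25,"gripper":-0.7},{"x":0,"y":0,"z":0,"yaw":-0.26,"gripper":-0.7},{"x":0,"y":0,"z":0,"yaw":0,"gripper":-0.7}]'
python3 -m inch '[{"x":-1.6,"y":-0.5,"z":0,"yaw":0,"gripper":-0.7},{"x":-2.5,"y":-0.9,"z":0,"yaw":0,"gripper":-0.7},{"x":-3,"y":-1,"z":0,"yaw":0,"gripper":-0.7},{"x":-3,"y":-1,"z":0,"yaw":0,"gripper":-0.7},{"x":-3,"y":-1,"z":0,"yaw":0,"gripper":-0.7},{"x":-2,"y":-0.6,"z":0,"yaw":0,"gripper":-0.7},{"x":-1,"y":-0.4,"z":0,"yaw":0,"gripper":-0.7},{"x":0,"y":0,"z":0,"yaw":0,"gripper":-0.7},{"x":0,"y":0,"z":0,"yaw":0,"gripper":-0.7}]'
python3 - <<'E'
from h import *
import pickle
s=telemetry.state();print(s['ee_pos'],s['ee_rot'],s['torque'])
a=grab('scene');b=grab('wrist');pickle.dump((a,b,s),open('w7.pkl','wb'))
o=pickle.load(open('w3.pkl','rb'))[1]
for n,g in(('before',o),('now',b)):
    im=g['pixels'].astype(int).sum(2)
    for r in(10,60,110,150): print(n,r,list(im[r,308:340]))
    print([int(v) for v in im[160:215,319]])
v=a['pixels'][262:312,350:410];print(proj(a,[499,83,13]))
cv2.imwrite('pics/fl.png',v[:,:,::-1])
gr=cv2.GaussianBlur(cv2.cvtColor(v,cv2.COLOR_RGB2GRAY),(3,3),0)
for k in range(12,44): print(262+k,' '.join('%3d'%q for q in gr[k,10:46]))
E
```

```text
time_s: 19.58
ee_pos: [510.6, -125.9, 131.4]
ee_rot: [-180.0, -0.0, 98.4]
force: [0.3, -0.2, -1.0]
gripper_width: 23.4
time_s: 20.33
ee_pos: [480.2, -292.3, 130.5]
ee_rot: [-179.9, -0.1, 98.3]
force: [-0.4, 1.0, -1.5]
gripper_width: 23.1
[ 480.2363953  -292.33713491  130.4519677 ] [-1.79928506e+02 -1.33350209e-01  9.82612497e+01] [-0.15014565  0.04303702 -0.02539882]
before 10 [np.int64(318), np.int64(313), np.int64(312), np.int64(315), np.int64(312), np.int64(313), np.int64(308), np.int64(285), np.int64(241), np.int64(219), np.int64(231), np.int64(247), np.int64(253), np.int64(262), np.int64(267), np.int64(275), np.int64(281), np.int64(283), np.int64(284), np.int64(275), np.int64(269), np.int64(265), np.int64(257), np.int64(244), np.int64(219), np.int64(236), np.int64(341), np.int64(450), np.int64(496), np.int64(502), np.int64(502), np.int64(503)]
before 60 [np.int64(321), np.int64(319), np.int64(324), np.int64(323), np.int64(328), np.int64(327), np.int64(307), np.int64(253), np.int64(227), np.int64(242), np.int64(253), np.int64(263), np.int64(269), np.int64(270), np.int64(285), np.
[... 7807 characters left out ...]
 121 123 126 126 124 122 121 120 117 114 114 117 120 122 123 123 125 125 123 116 101  87  82  83  81  72  61
302 124 122 121 121 121 122 122 120 119 121 123 124 125 124 123 124 124 122 121 122 123 124 124 122 122 124 125 121 109  93  83  83  83  76  64  54
303 123 123 123 122 121 122 122 121 121 122 123 124 124 124 124 124 124 123 124 124 125 126 124 122 122 123 123 115 100  87  83  83  80  68  53  46
304 123 123 123 123 122 122 123 123 123 123 124 125 125 124 124 124 124 124 124 124 125 126 123 121 121 121 116 105  92  84  84  82  73  58  44  40
305 123 123 124 123 123 124 124 124 124 124 125 125 125 124 124 126 125 124 124 124 124 124 122 120 120 117 108  95  85  82  83  77  65  49  38  36
```

```bash

python3 -m inch '[{"x":-0.25,"y":0.05,"z":1,"yaw":0,"gripper":-0.7},{"x":0,"y":0,"z":1,"yaw":0,"gripper":-0.7},{"x":0,"y":0,"z":1,"yaw":0,"gripper":-0.7},{"x":0,"y":0,"z":1,"yaw":0,"gripper":-0.7},{"x":0,"y":0,"z":0.8,"yaw":0,"gripper":-0.7},{"x":0,"y":0,"z":0.5,"yaw":0,"gripper":-0.7},{"x":0,"y":0,"z":0.3,"yaw":0,"gripper":-0.7},{"x":0,"y":0,"z":0,"yaw":0,"gripper":-0.7},{"x":0,"y":0,"z":0,"yaw":0,"gripper":-0.7}]';python3 t.py
```

```text
time_s: 21.18
ee_pos: [481.7, -295.6, 75.4]
ee_rot: [-180.0, -0.0, 98.3]
force: [-0.0, -0.5, -1.6]
gripper_width: 23.7
tip [456.  -85.1  30.4] F [-0.05 -0.53 -1.58] T [-0.106  0.033  0.007] rot [-180.     -0.     98.32]
```

```bash

python3 -m inch '[{"x":0,"y":0,"z":0.15,"yaw":0,"gripper":-0.7},{"x":0,"y":0,"z":0.1,"yaw":0,"gripper":-0.7},{"x":0,"y":0,"z":0,"yaw":0,"gripper":-0.7}]';python3 t.py
python3 -m inch '[{"x":0,"y":0,"z":0,"yaw":0,"gripper":-0.3},{"x":0,"y":0,"z":0,"yaw":0,"gripper":0.2},{"x":0,"y":0,"z":0,"yaw":0,"gripper":0.6},{"x":0,"y":0,"z":0,"yaw":0,"gripper":0.6},{"x":0,"y":0,"z":0,"yaw":0,"gripper":0.6},{"x":0,"y":0,"z":0,"yaw":0,"gripper":0.6},{"x":0,"y":0,"z":0,"yaw":0,"gripper":0.6}]'
python3 -m inch '[{"x":0,"y":0,"z":-1.5,"yaw":0,"gripper":0.6},{"x":0,"y":0,"z":-3,"yaw":0,"gripper":0.6},{"x":0,"y":0,"z":-4,"yaw":0,"gripper":0.6},{"x":0,"y":0,"z":-4,"yaw":0,"gripper":0.6},{"x":0,"y":0,"z":-3.5,"yaw":0,"gripper":0.6},{"x":0,"y":0,"z":0,"yaw":0,"gripper":0.6}]'
python3 - <<'E'
from h import *
import pickle
a=grab('wrist');b=grab('side');c=grab('scene');pickle.dump((a,b,c,telemetry.state()),open('w8.pkl','wb'))
for n,g,z in(('scene bore z13',c,13),):
    print(onz(g,(378.6,288.7),13),onz(g,(378.2,290),3.5))
o=pickle.load(open('g0.pkl','rb'))['side']['pixels'].astype(int)
D=np.abs(b['pixels'].astype(int)-o).sum(2)
print('tip crop diff in side', D[265:300,297:330].mean(), D[300:400,320:400].mean())
cv2.imwrite('pics/w8.png',a['pixels'][:,:,::-1])
# flange in side image, near predicted
u=proj(b,[499,85,13])[0];print(u)
E
```

```text
time_s: 21.43
ee_pos: [481.8, -295.7, 73.1]
ee_rot: [180.0, 0.0, 98.3]
force: [0.2, -0.4, -1.5]
gripper_width: 23.5
tip [456.1 -85.2  28.1] F [ 0.23 -0.42 -1.5 ] T [-0.176  0.036  0.015] rot [1.7997e+02 2.0000e-02 9.8310e+01]
time_s: 22.02
ee_pos: [481.7, -295.5, 72.9]
ee_rot: [180.0, -0.0, 98.3]
force: [0.9, -0.6, -0.1]
gripper_width: 66.9
time_s: 22.52
ee_pos: [485.0, -297.7, 241.1]
ee_rot: [179.3, 0.6, 98.3]
force: [1.4, -0.9, 0.4]
gripper_width: 73.5
[502.04993818  87.50856094  13.        ] [501.17839051  86.65067799   3.5       ]
tip crop diff in side 192.3887445887446 99.704625
[290.69767569 226.9683715 ]
```

```bash

python3 -m inch '[{"x":2,"y":0.4,"z":0,"yaw":0,"gripper":1},{"x":3.8,"y":0.7,"z":0,"yaw":0,"gripper":1},{"x":3.8,"y":0.7,"z":0,"yaw":0,"gripper":1},{"x":3.8,"y":0.7,"z":0,"yaw":0,"gripper":1},{"x":3.8,"y":0.7,"z":0,"yaw":0,"gripper":1},{"x":3.8,"y":0.7,"z":0,"yaw":0,"gripper":1},{"x":3.8,"y":0.7,"z":0,"yaw":0,"gripper":1},{"x":3.8,"y":0.7,"z":0,"yaw":0,"gripper":1},{"x":3.8,"y":0.7,"z":0,"yaw":0,"gripper":1},{"x":3,"y":0.6,"z":0,"yaw":0,"gripper":1},{"x":2,"y":0.4,"z":0,"yaw":0.8,"gripper":1},{"x":0.4,"y":0,"z":0,"yaw":0.8,"gripper":1}]'
python3 -m inch '[{"x":0,"y":0,"z":2,"yaw":0,"gripper":1},{"x":0,"y":0,"z":2,"yaw":0,"gripper":1},{"x":0,"y":0,"z":2,"yaw":0,"gripper":1},{"x":0,"y":0,"z":0,"yaw":0,"gripper":1},{"x":0,"y":0,"z":0,"yaw":0,"gripper":1}]'
python3 - <<'E'
from h import *
import pickle
g=grab('wrist','w9.png');b=grab('side');c=grab('scene');s=telemetry.state();pickle.dump((g,b,c,s),open('w9.pkl','wb'))
u=proj(g,[501.5,87,10])[0];print(u);x,y=map(int,u)
v=cv2.GaussianBlur(cv2.cvtColor(g['pixels'][y-70:y+70,x-80:x+80],cv2.COLOR_RGB2GRAY),(5,5),0)
C=cv2.HoughCircles(v,cv2.HOUGH_GRADIENT,1,8,param1=60,param2=14,minRadius=6,maxRadius=50)
print(None if C is None else (C[0]+[x-80,y-70,0])[:10].round(1))
f=g['mtx'][0,0];print('px/mm ~',f/(s['ee_pos'][2]+182-8))
c1=c['pixels'][:,:,::-1][150:250,210:370];c2=b['pixels'][:,:,::-1][230:390,290:418]
cv2.imwrite('pics/c9.png',np.hstack([np.vstack([cv2.convertScaleAbs(cv2.resize(c1,(320,200)),alpha=1.4),cv2.resize(c2,(320,400))]),cv2.resize(g['pixels'][:,:,::-1][:,100:484],(480,600))]))
E
```

```text
time_s: 23.67
ee_pos: [495.3, 91.8, 230.7]
ee_rot: [-179.8, -0.1, 90.3]
force: [0.0, -0.2, -0.0]
gripper_width: 91.4
time_s: 24.08
ee_pos: [494.9, 88.4, 170.9]
ee_rot: [-179.7, 0.0, 90.3]
force: [0.8, -0.7, 0.3]
gripper_width: 91.5
[328.68172299 215.13562651]
[[326.5 212.5  11.8]
 [324.5 230.5  41.3]
 [319.5 222.5  36. ]
 [313.5 234.5  49.4]
 [360.5 173.5  27.9]
 [331.5 205.5  16.1]
 [297.5 180.5  33.8]
 [367.5 164.5  18.8]
 [310.5 225.5  32. ]
 [363.5 196.5  15.8]]
px/mm ~ 1.098993849490907
```

View pics/c9.png

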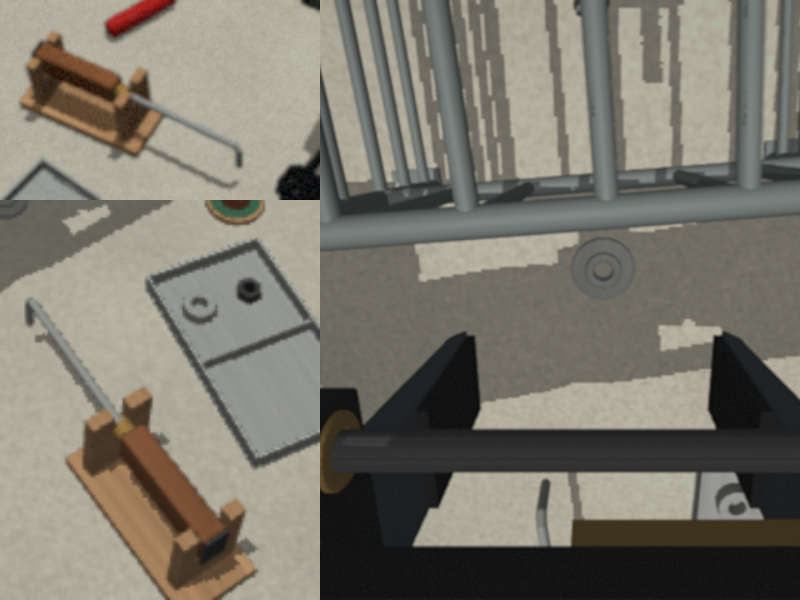

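The rod lies properly in both notches. The flange is at wrist pixel (326,214), which is world (499.4,87.6). Before descending I need to know whether the wrist camera, 86 mm ahead on the guard side, is a solid body.

```bash

python3 - <<'E'
from h import *
import pickle
g,b,c,s=pickle.load(open('w9.pkl','rb'));G0=pickle.load(open('g0.pkl','rb'))
cam=ray(g,(320,240))[0];print('cam',cam,'tcp',s['ee_pos'])
print('flange',onz(g,(326.4,214.4),10))
for n,v,o in(('scene',c,G0['scene']),('side',b,G0['side'])):
    D=np.abs(v['pixels'].astype(int)-o['pixels'].astype(int)).sum(2)
    u=proj(v,cam)[0].round().astype(int);t=proj(v,[*s['ee_pos'][:2],cam[2]])[0];print(n,'cam px',u,'axis px',t, 'finger',proj(v,s['ee_pos'])[0])
    w=D[u[1]-24:u[1]+25:2,u[0]-40:u[0]+41]
    for r in w: print(''.join('#' if q>90 else '+' if q>45 else '.' for q in r))
    print(v['pixels'][u[1]-2:u[1]+3:2,u[0]-2:u[0]+3:2].reshape(-1,3).tolist())
E
```

```text
cam [494.13782634 173.15747679 353.30524714] tcp [497.11610062  88.63933461 173.69799287]
flange [499.38166047  87.68228867  10.        ]
scene cam px [438 226] axis px [394.96846585 202.69348074] finger [386.19905551 253.06757128]
###################################+.+##########################+............++##
##################################..#########################+.............+#####
#########################################################+.................######
#######################################################+.................+#######
#####################################################+..................+########
#################################################+....................+##########
############################################++......................+############
###########################################+.......................+#############
#########################################+..........+............+###############
#####################################++.........................+################
####################################+...........
[... 2878 characters left out ...]
...................................+####################################+#+......
.............................++++..++######################################+.....
...............................+++...#############################+..#######.....
...........................+##.....++.#####################+.+#####...######.....
............................#######...+##########++....+###################+.....
.............................+#+..+#######################################+......
..............................#####++.+##################################........
[[48, 53, 43], [49, 54, 45], [49, 55, 45], [70, 77, 65], [48, 54, 44], [49, 53, 44], [78, 86, 72], [69, 75, 63], [49, 54, 45]]
```

No camera body is visible: the background shows at its position in the scene view. The gripper body itself stays about 25 mm clear of the guard, so I'll descend.

```bash

python3 -m inch '[{"x":0,"y":0.3,"z":2,"yaw":0,"gripper":0.7},{"x":0,"y":0,"z":3,"yaw":0,"gripper":0.7},{"x":0,"y":0,"z":3,"yaw":0,"gripper":0.7},{"x":0,"y":0,"z":2.5,"yaw":0,"gripper":0.7},{"x":0,"y":0,"z":2,"yaw":0,"gripper":0.7},{"x":0,"y":0,"z":1,"yaw":0,"gripper":0.7},{"x":0,"y":0,"z":0.5,"yaw":0,"gripper":0.7},{"x":0,"y":0,"z":0,"yaw":0,"gripper":0.7},{"x":0,"y":0,"z":0,"yaw":0,"gripper":0.7},{"x":0,"y":0,"z":0,"yaw":0,"gripper":0.7}]'
python3 - <<'E'
from h import *
g=grab('wrist');s=telemetry.state();print(s['ee_pos'],s['force']);u=proj(g,[499.4,87.7,13])[0];print('flange px',u,'jaw mid px',proj(g,s['ee_pos']+[0,0,-12])[0])
x,y=map(int,u);v=cv2.GaussianBlur(cv2.cvtColor(g['pixels'][max(0,y-110):y+110,x-110:x+110],cv2.COLOR_RGB2GRAY),(5,5),0)
C=cv2.HoughCircles(v,cv2.HOUGH_GRADIENT,1,20,param1=60,param2=16,minRadius=14,maxRadius=75)
print(None if C is None else (C[0]+[x-110,max(0,y-110),0])[:8].round(1))
E
```

```text
time_s: 25.07
ee_pos: [500.7, 88.9, 34.3]
ee_rot: [179.8, -0.0, 90.3]
force: [-0.8, 0.5, -0.0]
gripper_width: 77.7
[500.61594657  88.83792731  34.28505823] [0.39762449 0.36736041 0.54137788]
flange px [318.98873051 273.75907214] jaw mid px [321.23970846 278.41082927]
[[321.5 269.5  36.6]
 [378.5 240.5  31.5]
 [255.5 221.5  33.5]
 [305.5 287.5  31.8]]
```

```bash

python3 -m inch '[{"x":0,"y":0,"z":0.6,"yaw":0,"gripper":0.6},{"x":0,"y":0,"z":0.35,"yaw":0,"gripper":0.3},{"x":0,"y":0,"z":0,"yaw":0,"gripper":-0.2},{"x":0,"y":0,"z":0,"yaw":0,"gripper":-0.2},{"x":0,"y":0,"z":0,"yaw":0,"gripper":-0.2},{"x":0,"y":0,"z":0,"yaw":0,"gripper":-0.2},{"x":0,"y":0,"z":0,"yaw":0,"gripper":-0.2},{"x":0,"y":0,"z":0,"yaw":0,"gripper":-0.2},{"x":0,"y":0,"z":0,"yaw":0,"gripper":-0.2},{"x":0,"y":0,"z":0,"yaw":0,"gripper":-0.2}]' 25; python3 -m inch '[{"x":0,"y":0,"z":0,"yaw":0,"gripper":-0.2},{"x":0,"y":0,"z":0,"yaw":0,"gripper":-0.2}]'
```

```text
time_s: 25.95
ee_pos: [499.5, 88.7, 23.5]
ee_rot: [180.0, -0.0, 90.3]
force: [-0.3, 0.2, -0.5]
gripper_width: 36.4
time_s: 26.12
ee_pos: [499.5, 88.7, 23.5]
ee_rot: [180.0, -0.0, 90.3]
force: [-0.2, -0.6, 0.2]
gripper_width: 36.4
```

The jaws reached the commanded 36.4 mm without meeting the disc, so the flange isn't between them. I'll open, rise and locate it again.

```bash

python3 -m inch '[{"x":0,"y":0,"z":0,"yaw":0,"gripper":0.7},{"x":0,"y":0,"z":0,"yaw":0,"gripper":0.7},{"x":0,"y":0,"z":0,"yaw":0,"gripper":0.7},{"x":0,"y":0,"z":0,"yaw":0,"gripper":0.7},{"x":0,"y":0,"z":0,"yaw":0,"gripper":0.7},{"x":0,"y":0,"z":-3,"yaw":0,"gripper":1},{"x":0,"y":0,"z":-4,"yaw":0,"gripper":1},{"x":0,"y":0,"z":-4,"yaw":0,"gripper":1},{"x":0,"y":0,"z":-3.7,"yaw":0,"gripper":1},{"x":0,"y":0,"z":0,"yaw":0,"gripper":1},{"x":0,"y":0,"z":0,"yaw":0,"gripper":1}]'
python3 - <<'E'
from h import *
import pickle
g=grab('wrist','w10.png');c=grab('scene');b=grab('side');s=telemetry.state();pickle.dump((g,b,c,s),open('w10.pkl','wb'))
print(s['ee_pos'],proj(g,[499.4,87.7,10]))
v=cv2.resize(g['pixels'][180:270:2,270:380],(110,45));q=cv2.cvtColor(v,cv2.COLOR_RGB2GRAY)
lv=' .:-=+*#%@'
for r in range(45): print(180+2*r,''.join(lv[min(9,int(x)//18)] for x in q[r]))
E
```

```text
time_s: 27.03
ee_pos: [500.9, 88.9, 172.8]
ee_rot: [179.7, -0.1, 90.3]
force: [0.8, 0.1, 0.1]
gripper_width: 91.0
[498.32120443  88.45227403 169.01244283] [[318.06617354 214.60031462]]
180 **********************++++++++++++++++++++++++++++++++++============++++++++*****###%%%%%%%%%%@@@@@@@@@@@@@@@@
182 ++++++++++++++++++++++++++++===========================++++++++++++**####%%@@@@@@@@@@@@@@@@@@@@@@@@@@@%%#####%
184 +++=+=============+++++++****####*+++++++++++***+++**+************++++++*#@@@@@@@@@@@@@@@@@%%#########**+++++*
186 *****###%%%%%%%%%%@@@@@@@@@@@@@@%#*+++++++*******+*************++****+++*###################**++*+++++++++****
188 @@@@@@@@@@@@@@@@@@@@@@@@@@@@@@@@%#***++++++************++++*+*+++**********++++++++++++++*********************
190 @@@@@@@@@@@@@@@@@@@@@@@@@@@@@@@@%#****++++=========++++*+*+*+++++++**********+++++*+++++****++****************
192 @@@@@@@@@@@@@@@@@@@@@@@@@@@@@@@@%#+++=====+++++++++++=====+++****++*********+++++***++++++*++++*****+*********
194 @@@@@@@@@@@@@@@@@@@@@@@@@@@@@@@%#+===+++++++++++++++++++++===+++****+*+******+++++*****++++*******+*******
[... 3559 characters left out ...]
****++****
258 **********+**********++++++***************++++*****+**********++**********++**+***+++++++*******++++++**++++++
260 *******+********+****************************+*******++*****++++++*++++++***+++***++*+*++****#%%%%%%%%%%%%%%%%
262 ***********************************************************++++++++++++++***+***********++***%@@@@@@@@@@@@@@@@
264 ******++*****************************++*******************+++++*****++***+*++**++++++*****+**%@@@@@@@@@@@@@@@@
266 ******++******++*+*****++**********************************+*+********+*+++++**+++++++****+**%@@@@@@@@@@@@@@@@
268 **************++++++++++****+*+*++****+++**********++*******************+++++*************+**#%%@@@@@@@@@@@@@@
```

The flange hasn't moved: disc centred at (316,215) against a prediction of (318,215). I'll go down again and close in stages, watching the width.

```bash

python3 -m inch '[{"x":0,"y":0,"z":3,"yaw":0,"gripper":0.6},{"x":0,"y":0,"z":4,"yaw":0,"gripper":0.6},{"x":0,"y":0,"z":4,"yaw":0,"gripper":0.6},{"x":0,"y":0,"z":2,"yaw":0,"gripper":0.6},{"x":0,"y":0,"z":1.2,"yaw":0,"gripper":0.6},{"x":0,"y":0,"z":0.5,"yaw":0,"gripper":0.6},{"x":0,"y":0,"z":0,"yaw":0,"gripper":0.6},{"x":0,"y":0,"z":0,"yaw":0,"gripper":0.2},{"x":0,"y":0,"z":0,"yaw":0,"gripper":0.2},{"x":0,"y":0,"z":0,"yaw":0,"gripper":0.2},{"x":0,"y":0,"z":0,"yaw":0,"gripper":0.2}]' 20
python3 - <<'E'
from h import *
import pickle
g=grab('wrist');s=telemetry.state();pickle.dump((g,s),open('w11.pkl','wb'))
print(s['ee_pos'],s['gripper_width'],proj(g,[499.4,87.7,7]),'tipmid',proj(g,s['ee_pos']-[0,0,20]))
q=cv2.cvtColor(g['pixels'],cv2.COLOR_RGB2GRAY)[210:340:3,220:420:2]
lv=' .:-=+*#%@'
for r,row in enumerate(q): print(210+3*r,''.join(lv[min(9,int(x)//14)] for x in row))
E
```

```text
time_s: 28.1
ee_pos: [500.1, 88.8, 24.3]
ee_rot: [179.9, -0.0, 90.3]
force: [-0.9, -0.8, 0.2]
gripper_width: 55.0
[499.9896578   88.76142549  24.24482899] 54.86053289933073 [[320.17232584 276.37186079]] tipmid [[321.19890632 272.75519647]]
210 @@@@@@@@@@@@@@@@@@@@@@@@@@@@@@@@@@@@@@@===============-#@@@@@@@@@@@@@@@@@@@@@@@@@@@@@@@@@@@%%%%@%@@@
213 @@@@@@@@@@@@@@@@@@@@@@@@@@@@@@@@@@@@@@*==============--+@@@@@@@@@@@@@@@@@@@@@@@@@%%@@@@@@@@@%%%@@@@@
216 @@@@@@@@@@@@@@@@@@@@@@@@@@@@@@@%%%@@@#==============-===@@@@@@@@@@@@@@@@@@@@@@@@@@@%@@@@@@%%%@@@@@@@
219 @@@@%@@@@@@@@@%%%%%%%%%%%%%@@@@%%%@@@*=================-@@@@@@@@@@@@@%%%%%%@@%%%@@@%@@@@@%%%@@@@@@@@
222 @@@@@@@@@@@@@@@@@@@%%@@@@@@@@@@@%%@@%==================-*@@@@@@@@@@@%%%%%%@@@@%%@@@@%%%%%%@@@@@%@@@@
225 @@@@@@@@@@%%%@@@@@@@@@@@@@@@@@@@@%@@#=================--+@@@@@@@@@@%%%%%%@@@@%%%@@@@%%%%%%%@@@@%%%%%
228 %@@@@@@@@%%%@@@@@@@@@@@@%%@@@@@@@@@@+==================-=%@@@@@@@@%%%%%@@@@%%%%%@@@@@@%%%@@@@@%%%%%@
231 %@@@@@@@@%%@@@@%%%@@@@@@@@@@@@@@@@@%===================-=#@@@@@%%@@@@@@@@@@@@@@@@@@@@@@@@@@@@%%@@%@@
234 %@@@@@@@@@@@@@@@
[... 3059 characters left out ...]
================================-#%%%%@@@@@@@@@*...............:::::::
324 ::::::................+%*-=================================----*%%%%@@@@@@@@@+................::::::
327 :::::.................*%=--=============================-===---+@@@@@@@@@@@@@+................::::::
330 --::::::::...........:%#=-=================================--=-=%@@@@@@@@@@@@#:...........::::::::::
333 ::::::::::...........=%*-===================================--==%@%@@@@%%%@@@@=...........::::::::::
336 :-::::::::...........*%=--==================================--=-#@%%%@@@@@@@@@*...........::::::::::
339 ::::::::::..........-%#-================================-====-=-*%@@@@@@@@@@@@%:..........::::::::::
```

```bash

python3 -m inch '[{"x":0,"y":0,"z":0,"yaw":0,"gripper":0.05},{"x":0,"y":0,"z":0,"yaw":0,"gripper":0.05},{"x":0,"y":0,"z":0,"yaw":0,"gripper":0.05},{"x":0,"y":0,"z":0,"yaw":0,"gripper":0.05}]' 20
python3 -m inch '[{"x":0,"y":0,"z":0,"yaw":0,"gripper":-0.2},{"x":0,"y":0,"z":0,"yaw":0,"gripper":-0.2},{"x":0,"y":0,"z":0,"yaw":0,"gripper":-0.2},{"x":0,"y":0,"z":0,"yaw":0,"gripper":-0.2}]'
python3 - <<'E'
from h import *
import pickle
g=grab('wrist');s=telemetry.state();pickle.dump((g,s),open('w12.pkl','wb'))
print(s['ee_pos'],s['gripper_width'])
q=cv2.cvtColor(g['pixels'],cv2.COLOR_RGB2GRAY)[237:318:3,240:400:2]
lv=' .:-=+*#%@'
for r,row in enumerate(q): print(237+3*r,''.join(lv[min(9,int(x)//14)] for x in row))
E
```

```text
time_s: 28.48
ee_pos: [499.5, 88.7, 23.5]
ee_rot: [180.0, -0.0, 90.3]
force: [0.3, 0.1, -0.5]
gripper_width: 48.2
time_s: 28.82
ee_pos: [499.5, 88.7, 23.4]
ee_rot: [-180.0, -0.0, 90.3]
force: [0.3, -0.2, 0.5]
gripper_width: 36.7
[499.45890808  88.67845366  23.39766874] 36.501971954647225
237 @@@@@@@@@@@@@@@@@@@@@@%%@@*=============-=====-==%%%%%%@%%%@@@@@@@@%%@@%%%%@@@%%
240 %@@@@%%%%%@@@@@@@@@@@%%%@%=====================-=#@@@@@%%@@@@@@@@%%%%@@@%%%%@@%%
243 %%@@@@%%%%@@@@@@@@@@@@%@@#======================-=+*%@@@@@@@@@@@@@%%%@@@@@%%%@@@
246 @@@@@@@%%%%@@@@@@@@@@%%@@+===================----+%#+*%@@%%%%@@@@@%%%@@@@@@%@@@@
249 @@@@@@@%%%%%@%%%%@@%%%%@%=======================-=@%%#+#@%%%%%%@@%@@@@@@@@@@%%@@
252 @@@@@@%%%%%%%%%%%%%%%@@%*-=====================--=%%%%%*+%%%%%%@%%@@@@@@@@@@%%%%
255 @@@@@@@%%%%%%%%%%%%%%@@*================-=======-=#%%%%%#*%@@@%@%%@@@@%%@@%%%%@@
258 %%%%@@%%%%@@@@@@@%%%@@#*=========================-*%%%%%%%*@@@@@@@@@%%%%@@%%%@@@
261 %%%%@%%%%@@@@@@@@@@@@#**-========================-+%%%%%%%##@@@@@@@@@@@@@@@@@@@@
264 @@@@@%@%%%%%%@@@%%@@%*#+-=================
[... 783 characters left out ...]
.....:::::::::-#@%%%
294 @%%#-:--::::::.....:-=============================--=#%%%%*.......:::::::::-#@%%
297 @@#-::-:::-::......-===============================--*%%%%*.......::::::::::-%@@
300 @%-::::::::::......-===========================-=----+%%#%#........:::--:::::=%@
303 %=:::::::::::.....:-===============================--=#%@@#.........::::::::-:=%
306 +:::::::::::......-=-=========================-=-===-=#@@@*.........:::::::-:::+
309 :::::::::-::......-==-=========================-==-=--#@@@*.........::::::::-:::
312 ::::-::::::......:-=======================-=====-==---*%%%+..........::::::-::::
315 :::::::::::......-=-===============================-=-+%%%+..........:::::-:::::
```

```bash

python3 -m inch '[{"x":0,"y":0,"z":0,"yaw":0,"gripper":-0.7},{"x":0,"y":0,"z":0,"yaw":0,"gripper":-0.7},{"x":0,"y":0,"z":0,"yaw":0,"gripper":-0.7},{"x":0,"y":0,"z":0,"yaw":0,"gripper":-0.7},{"x":0,"y":0,"z":0,"yaw":0,"gripper":-0.7}]' 20;python3 t.py
```

```text
time_s: 29.28
ee_pos: [499.5, 88.7, 23.4]
ee_rot: [180.0, -0.0, 90.3]
force: [-0.1, -0.4, 0.3]
gripper_width: 14.0
tip [503.3 300.7 -21.6] F [-0.14 -0.43  0.35] T [-0.105  0.014 -0.003] rot [ 1.800e+02 -1.000e-02  9.032e+01]
```

```bash

python3 - <<'E'
from h import *
import pickle
g,s=pickle.load(open('w11.pkl','rb'));p=s['ee_pos'];print('cam',ray(g,(320,240))[0],p)
for y in(-16,-11,0,11,16):
  for dz in(-22,-15,-10,0,10): print(y,dz,proj(g,[p+[-27.4,y,dz],p+[27.4,y,dz]]).round(1).tolist())
print('disc edges',proj(g,[[499.4-24,87.7,7],[499.4+24,87.7,7],[499.4,87.7+24,7],[499.4,87.7-24,7],[499.4,87.7+24,0]]).round(1).tolist())
G,b,c,s2=pickle.load(open('w9.pkl','rb'));print('w9',s2['ee_pos'],'tips 91.4:',proj(G,[s2['ee_pos']+[-45.7,16,-22],s2['ee_pos']+[45.7,16,-22]]).round(1).tolist(),'seen (223,268),(416,268)')
E
```

```text
cam [497.97993727 173.29617827 206.79025563] [499.9896578   88.76142549  24.24482899]
-16 -22 [[274.4, 296.3], [367.4, 296.9]]
-16 -15 [[273.1, 301.8], [368.9, 302.3]]
-16 -10 [[272.1, 305.9], [370.0, 306.5]]
-16 0 [[269.9, 314.7], [372.4, 315.3]]
-16 10 [[267.5, 324.4], [375.1, 325.0]]
-11 -22 [[274.2, 288.6], [367.8, 289.1]]
-11 -15 [[272.8, 293.8], [369.3, 294.4]]
-11 -10 [[271.8, 297.8], [370.5, 298.4]]
-11 0 [[269.6, 306.3], [372.9, 306.9]]
-11 10 [[267.2, 315.6], [375.6, 316.2]]
0 -22 [[273.7, 271.1], [368.7, 271.7]]
0 -15 [[272.3, 275.9], [370.2, 276.5]]
0 -10 [[271.2, 279.5], [371.4, 280.1]]
0 0 [[268.9, 287.3], [373.9, 287.9]]
0 10 [[266.4, 295.8], [376.7, 296.4]]
11 -22 [[273.1, 253.2], [369.5, 253.7]]
11 -15 [[271.7, 257.5], [371.1, 258.1]]
11 -10 [[270.6, 260.7], [372.4, 261.3]]
11 0 [[268.2, 267.7], [375.0, 268.3]]
11 10 [[265.7, 275.3], [377.9, 276.0]]
16 -22 [[272.9, 244.8], [369.9, 245.4]]
16 -15 [[271.4, 248.9], [371.6, 249.5]]
16 -10 [[270.3, 251.9], [372.8, 252.6]]
16 0 [[267.9, 258.5], [375.5, 259.2]]
16 10 [[265.3, 265.8], [378.4, 266.4]]
disc edges [[277.7, 276.1], [362.6, 276.6], [320.5, 235.8], [319.9, 314.3], [320.4, 232.2]]
w9 [497.11610062  88.63933461 173.69799287] tips 91.4: [[243.8, 245.7], [407.9, 247.1]] seen (223,268),(416,268)
```

Both the view and the free closing say the fingertips stand higher than I assumed, about level with the TCP rather than 22 mm ahead of it. I'll open and go lower in small steps, watching the force.

```bash

python3 -m inch '[{"x":0,"y":0,"z":0,"yaw":0,"gripper":0.5},{"x":0,"y":0,"z":0,"yaw":0,"gripper":0.5},{"x":0,"y":0,"z":0,"yaw":0,"gripper":0.5},{"x":0,"y":0,"z":0,"yaw":0,"gripper":0.5},{"x":0,"y":0,"z":0,"yaw":0,"gripper":0.5},{"x":0,"y":0,"z":0,"yaw":0,"gripper":0.5},{"x":0,"y":0,"z":0,"yaw":0,"gripper":0.5},{"x":0,"y":0,"z":0,"yaw":0,"gripper":0.5},{"x":0,"y":0,"z":0,"yaw":0,"gripper":0.5}]' 20
python3 -m inch '[{"x":0,"y":0,"z":0.15,"yaw":0,"gripper":0.5},{"x":0,"y":0,"z":0.15,"yaw":0,"gripper":0.5},{"x":0,"y":0,"z":0,"yaw":0,"gripper":0.5}]'
python3 -m inch '[{"x":0,"y":0,"z":0.15,"yaw":0,"gripper":0.5},{"x":0,"y":0,"z":0.15,"yaw":0,"gripper":0.5},{"x":0,"y":0,"z":0,"yaw":0,"gripper":0.5}]'
```

```text
time_s: 30.03
ee_pos: [499.5, 88.7, 23.4]
ee_rot: [180.0, -0.0, 90.3]
force: [0.0, -0.3, -0.8]
gripper_width: 67.8
time_s: 30.28
ee_pos: [499.2, 88.6, 20.1]
ee_rot: [-180.0, 0.0, 90.3]
force: [-0.1, 0.4, 0.3]
gripper_width: 68.6
time_s: 30.53
ee_pos: [499.3, 88.7, 17.1]
ee_rot: [-180.0, -0.0, 90.3]
force: [-0.0, -0.3, -0.6]
gripper_width: 68.4
```

```bash

python3 -m inch '[{"x":0,"y":0,"z":0.15,"yaw":0,"gripper":0.5},{"x":0,"y":0,"z":0.15,"yaw":0,"gripper":0.5},{"x":0,"y":0,"z":0,"yaw":0,"gripper":0.5}]'
python3 -m inch '[{"x":0,"y":0,"z":0.15,"yaw":0,"gripper":0.5},{"x":0,"y":0,"z":0.15,"yaw":0,"gripper":0.5},{"x":0,"y":0,"z":0,"yaw":0,"gripper":0.5}]'
python3 -m inch '[{"x":0,"y":0,"z":0.15,"yaw":0,"gripper":0.5},{"x":0,"y":0,"z":0.15,"yaw":0,"gripper":0.5},{"x":0,"y":0,"z":0,"yaw":0,"gripper":0.5}]'
python3 - <<'E'
from h import *
import pickle
g=grab('wrist');s=telemetry.state();pickle.dump((g,s),open('w13.pkl','wb'))
print(s['ee_pos'],s['gripper_width'],s['force'],'disc edges',proj(g,[[499.4-24,87.7,7],[499.4+24,87.7,7],[499.4,87.7,10]]).round(1).tolist())
q=cv2.cvtColor(g['pixels'],cv2.COLOR_RGB2GRAY)[228:340:4,220:420:2]
lv=' .:-=+*#%@'
for r,row in enumerate(q): print(228+4*r,''.join(lv[min(9,int(x)//14)] for x in row))
E
```

```text
time_s: 30.78
ee_pos: [499.3, 88.6, 14.1]
ee_rot: [-180.0, -0.0, 90.3]
force: [-0.9, -0.1, -0.6]
gripper_width: 68.6
time_s: 31.03
ee_pos: [499.3, 88.7, 11.2]
ee_rot: [-180.0, -0.0, 90.3]
force: [-0.5, -0.4, 0.9]
gripper_width: 68.3
time_s: 31.28
ee_pos: [499.3, 88.6, 8.2]
ee_rot: [-180.0, -0.0, 90.3]
force: [-0.1, 0.3, 0.7]
gripper_width: 68.4
[499.31829686  88.65119828   8.2667559 ] 68.27342626304402 [-0.79307295 -0.3225875  -0.3448614 ] disc edges [[276.2, 288.0], [367.6, 288.7], [321.9, 290.8]]
228 %%@@@@@@@@@@%%%%%%%%%%%%%%%%@@@%%%%@@#===============--==-*@@@@@@@@@@@%%%%%%%%@%%%%%@%%%%%%%%%%%@@@%
232 @@@@@@@%%%%@@@@%%%%%@@@%@@@@@@%%%%%@%*===================-=%@@@@@%%%%%%%%%%%%@@@%%%%@@@%%%%%%%%%@@@%
236 @@@@@@%%%%%%%%%%%%@@@@%%%%@@@%%%%%%@%+==================---#@@@%%%%%%%%%%%%@@@%%%%%%@%%%%%%%%%%@%%%%
240 @@@@@@%%%%@@%%%%%@@@@@@%%%%%@@@@%%@@*================-===--*%@@%%%%%@@@@@@@@%%%%%%%%%%%%@%%%@@@@%%%@
244 @@@@@@@@@@@@@%%@@@@@@@@@@@@%%@@%%@@%====================---=%%%%%%%%%%%@@@@@@@%%%%%%%%%%%%@%%%@@@@%%
248 @@@%@%%%%@@@@%%%%%%@@@@@@@@@@%%%%%@#===================-=---#%%%%%%
[... 1643 characters left out ...]
==============================-----*%##%@@%%%%%%@@@%%%+ ..............
316 ...............+@%%%@@@@%%%%=-============================-=-----+#%@%%%%%%%%%%@%%%%=...............
320 ...............=%%%@%%%%@%%*-========================--====---==-=%%@@@%@@@%%%%%%%%%= ..............
324 ...............-@%%%%%%%%%%=-============================-=-=--=--#%%%%%@@%%%@@@@@@%-...............
328 ...............=@%%%%%%@@@*--===========================-=--=-----*%%%%@@@@%%%%%%%@@=...............
332 ..............:%@@@@%%%@@@+-=========================-=====----=--=%%@@@@%%@@@%%%%@@#:..............
336 ..............*@%@@@%%%@@#--============================--=====---=#%%%@@@@@@@@%%@@@@*..............
```

```bash

python3 -m inch '[{"x":0,"y":0,"z":0.15,"yaw":0,"gripper":0.5},{"x":0,"y":0,"z":0.15,"yaw":0,"gripper":0.5},{"x":0,"y":0,"z":0,"yaw":0,"gripper":0.5}]'
python3 -m inch '[{"x":0,"y":0,"z":0.15,"yaw":0,"gripper":0.5},{"x":0,"y":0,"z":0.1,"yaw":0,"gripper":0.5},{"x":0,"y":0,"z":0,"yaw":0,"gripper":0.5}]'
python3 -m inch '[{"x":0,"y":0,"z":0,"yaw":0,"gripper":0},{"x":0,"y":0,"z":0,"yaw":0,"gripper":0},{"x":0,"y":0,"z":0,"yaw":0,"gripper":0},{"x":0,"y":0,"z":0,"yaw":0,"gripper":0},{"x":0,"y":0,"z":0,"yaw":0,"gripper":0},{"x":0,"y":0,"z":0,"yaw":0,"gripper":-0.1},{"x":0,"y":0,"z":0,"yaw":0,"gripper":-0.1}]' 15
```

```text
time_s: 31.58
ee_pos: [499.3, 88.6, 5.2]
ee_rot: [-180.0, -0.0, 90.3]
force: [0.7, -0.1, 1.3]
gripper_width: 68.3
time_s: 31.83
ee_pos: [499.3, 88.6, 2.7]
ee_rot: [-180.0, -0.0, 90.3]
force: [0.1, -0.6, -0.1]
gripper_width: 68.6
time_s: 32.42
ee_pos: [499.5, 88.7, 3.0]
ee_rot: [180.0, -0.0, 90.3]
force: [0.1, 0.1, -1.1]
gripper_width: 41.4
```

```bash

python3 -m inch '[{"x":0,"y":0,"z":0,"yaw":0,"gripper":0.4},{"x":0,"y":0,"z":0,"yaw":0,"gripper":0.4},{"x":0,"y":0,"z":0,"yaw":0,"gripper":0.4},{"x":0,"y":0,"z":0,"yaw":0,"gripper":0.4},{"x":0,"y":0,"z":0,"yaw":0,"gripper":0.4}]' 15
python3 -m inch '[{"x":0,"y":0,"z":0.15,"yaw":0,"gripper":0.4},{"x":0,"y":0,"z":0.1,"yaw":0,"gripper":0.4},{"x":0,"y":0,"z":0,"yaw":0,"gripper":0.4}]'
python3 -m inch '[{"x":0,"y":0,"z":0.15,"yaw":0,"gripper":0.4},{"x":0,"y":0,"z":0.1,"yaw":0,"gripper":0.4},{"x":0,"y":0,"z":0,"yaw":0,"gripper":0.4}]'
python3 - <<'E'
from h import *
import pickle
g=grab('wrist');b=grab('side');c=grab('scene');s=telemetry.state();pickle.dump((g,b,c,s),open('w14.pkl','wb'))
p=s['ee_pos'];print(p,s['force'],s['gripper_width'],s['qpos'])
for n,v,G in(('scene',c,0),('side',b,0)):
    print(n,'tcp',proj(v,p)[0],'flange',proj(v,[500,87.7,5])[0])
u=proj(c,[500,87.7,5])[0].astype(int)
q=cv2.cvtColor(c['pixels'],cv2.COLOR_RGB2GRAY)[u[1]-40:u[1]+25,u[0]-50:u[0]+50];lv=' .:-=+*#%@'
for r in range(0,65,2): print(u[1]-40+r,''.join(lv[min(9,int(x)//14)] for x in q[r]))
E
```

```text
time_s: 32.83
ee_pos: [499.5, 88.7, 2.9]
ee_rot: [180.0, -0.0, 90.3]
force: [-0.2, 0.1, 0.6]
gripper_width: 64.0
time_s: 33.08
ee_pos: [499.3, 88.6, 0.2]
ee_rot: [-180.0, -0.0, 90.3]
force: [-0.1, -1.0, -0.3]
gripper_width: 63.9
time_s: 33.33
ee_pos: [499.3, 88.7, -2.3]
ee_rot: [-180.0, -0.0, 90.3]
force: [-0.2, 0.1, 0.0]
gripper_width: 64.0
[499.48102365  88.68525688  -2.08588548] [-0.38915521 -0.32712234  0.5223817 ] 64.18946980584262 [8.76527615e+00 2.51517247e+01 1.13660973e+02 8.79191182e-03
 4.11876885e+01 8.43804398e+00]
scene tcp [379.17590568 290.9720933 ] flange [378.91746021 289.5887376 ]
side tcp [290.52235651 229.7403474 ] flange [290.75974977 228.16332865]
249 %%@%%@%%%%%%%%%%%%#*++++++++++++++++++=:  ....::.::...:..:.....:..  .      ......:. :.....:-=+++*++-
251 @%%%%%@%%%%%%%%%%%*+++=++++++++++++++=+-.     ..:::::::.::.:.:..:.....:::..  ........ .  :===++++=-:
253 %%%%%@%%%%%%%@@%#*++=++++++++++=+++++++=-.    ....::::-::-::::::::::::::...  ...:... . ..-==++++=-:-
255 %@%@@%%%%%@%%%%#*+++++++++++++++=+++++++=.    ..  . ...::::::::::::....      ..:::.::. ..-=+**+=--::
2
[... 2343 characters left out ...]
+==-:..  .   .. .    :---==+++##++*++-=**+::---=+++=++*+++++**#%%%%@@%
303 #*++++=+++++++++++++++++++++=+++++==::..  . .  . .:=+++++++**++*++=--+=-::===*#%%#*+=+++*++++**#%%@%
305 #+++++=+=+++++++++++++++++=+++++=++=+=--:.     ...-=++=====++**+=-::----====*%%@@@@@%#+=++++++++***#
307 ++++++++++++++++++=++++++++++++++++++++=+=-:. . .:=++++++=+++*+=-:.::--===+*#%@@%@%@%@%%%#*+++++++++
309 ++=+++++++++++++++++++++++++++++++++++++++===-:.:===+==+=++**++=-.:-=++==+#%@@@@@@@@%%%%%@@%%**++=+*
311 ++++=++++++++++++++++++++++++++++=+++=+++++++=+===++=++===+++**+=--+++==+++#%%%%%%@@@@@%%@@@%%%%%*++
313 ++++++++++++++++++++=++++++++++++=+=+++++++++++++++++++=-:--=+*****++=+*#%*++++*#%@@@%@@@%%%%%@@@@%#
```

```bash

python3 -m inch '[{"x":0,"y":0,"z":0.1,"yaw":0,"gripper":0.4},{"x":0,"y":0,"z":0.1,"yaw":0,"gripper":0.4},{"x":0,"y":0,"z":0,"yaw":0,"gripper":0.4}]'
python3 -m inch '[{"x":0,"y":0,"z":0.1,"yaw":0,"gripper":0.4},{"x":0,"y":0,"z":0.1,"yaw":0,"gripper":0.4},{"x":0,"y":0,"z":0,"yaw":0,"gripper":0.4}]'
python3 -m inch '[{"x":0,"y":0,"z":0,"yaw":0,"gripper":0},{"x":0,"y":0,"z":0,"yaw":0,"gripper":0},{"x":0,"y":0,"z":0,"yaw":0,"gripper":0},{"x":0,"y":0,"z":0,"yaw":0,"gripper":0},{"x":0,"y":0,"z":0,"yaw":0,"gripper":-0.05},{"x":0,"y":0,"z":0,"yaw":0,"gripper":-0.1},{"x":0,"y":0,"z":0,"yaw":0,"gripper":-0.1}]' 15
```

```text
time_s: 33.73
ee_pos: [499.3, 88.6, -4.2]
ee_rot: [-180.0, -0.0, 90.3]
force: [0.6, 0.2, -1.3]
gripper_width: 63.8
time_s: 33.98
ee_pos: [499.3, 88.7, -6.3]
ee_rot: [-180.0, -0.0, 90.3]
force: [0.6, 0.2, 0.0]
gripper_width: 63.7
time_s: 34.57
ee_pos: [499.8, 88.8, -4.8]
ee_rot: [179.9, -0.0, 90.3]
force: [-3.2, 0.7, 9.8]
gripper_width: 41.2
```

The tips bear on the disc now at about 10 N, so tip height is about TCP + 12 mm. I'll open and go a little lower to catch the disc's rim.

```bash

python3 -m inch '[{"x":0,"y":0,"z":-0.2,"yaw":0,"gripper":0.3},{"x":0,"y":0,"z":0,"yaw":0,"gripper":0.3},{"x":0,"y":0,"z":0,"yaw":0,"gripper":0.3},{"x":0,"y":0,"z":0,"yaw":0,"gripper":0.3},{"x":0,"y":0,"z":0,"yaw":0,"gripper":0.3}]' 15
python3 -m inch '[{"x":0,"y":0,"z":0.2,"yaw":0,"gripper":0.3},{"x":0,"y":0,"z":0.2,"yaw":0,"gripper":0.3},{"x":0,"y":0,"z":0,"yaw":0,"gripper":0.3},{"x":0,"y":0,"z":0,"yaw":0,"gripper":0.3}]'
python3 -m inch '[{"x":0,"y":0,"z":0.1,"yaw":0,"gripper":0.3},{"x":0,"y":0,"z":0,"yaw":0,"gripper":0.3}]'
python3 -m inch '[{"x":0,"y":0,"z":0.1,"yaw":0,"gripper":0.3},{"x":0,"y":0,"z":0,"yaw":0,"gripper":0.3}]'
```

```text
time_s: 34.98
ee_pos: [499.3, 88.6, -4.3]
ee_rot: [-180.0, 0.0, 90.3]
force: [0.3, 0.2, -0.6]
gripper_width: 59.1
time_s: 35.32
ee_pos: [499.3, 88.6, -8.3]
ee_rot: [-180.0, 0.0, 90.3]
force: [0.6, 0.3, -1.3]
gripper_width: 59.2
time_s: 35.48
ee_pos: [499.4, 88.7, -9.2]
ee_rot: [-180.0, -0.0, 90.3]
force: [0.3, -0.7, 0.3]
gripper_width: 59.4
time_s: 35.65
ee_pos: [499.4, 88.7, -10.2]
ee_rot: [-180.0, -0.0, 90.3]
force: [1.1, -0.4, 0.3]
gripper_width: 59.1
```

Close here, watching the width and force.

```bash

python3 -m inch '[{"x":0,"y":0,"z":0,"yaw":0,"gripper":0.1},{"x":0,"y":0,"z":0,"yaw":0,"gripper":0.1},{"x":0,"y":0,"z":0,"yaw":0,"gripper":-0.1},{"x":0,"y":0,"z":0,"yaw":0,"gripper":-0.1},{"x":0,"y":0,"z":0,"yaw":0,"gripper":-0.1},{"x":0,"y":0,"z":0,"yaw":0,"gripper":-0.1}]' 15
python3 t.py
```

```text
time_s: 36.15
ee_pos: [499.6, 88.7, -10.0]
ee_rot: [180.0, -0.0, 90.3]
force: [0.3, 0.6, -0.3]
gripper_width: 47.4
tip [503.4 300.7 -55. ] F [ 0.31  0.59 -0.34] T [-0.075 -0.006  0.003] rot [ 1.7999e+02 -1.0000e-02  9.0320e+01]
```

The jaws stopped at 47.4 mm, so they have the 48 mm disc. Lifting it.

```bash

python3 -m inch '[{"x":0,"y":0,"z":0,"yaw":0,"gripper":-0.1},{"x":0,"y":0,"z":-0.5,"yaw":0,"gripper":-0.1},{"x":0,"y":0,"z":-1,"yaw":0,"gripper":-0.1},{"x":0,"y":0,"z":-2,"yaw":0,"gripper":-0.1},{"x":0,"y":0,"z":-2,"yaw":0,"gripper":-0.1},{"x":0,"y":0,"z":-1.5,"yaw":0,"gripper":-0.1},{"x":0,"y":0,"z":0,"yaw":0,"gripper":-0.1},{"x":0,"y":0,"z":0,"yaw":0,"gripper":-0.1}]' 35
python3 t.py
python3 - <<'E'
from h import *
import pickle
c=grab('scene');pickle.dump(c,open('w15.pkl','wb'))
u=proj(c,[500,87.7,5])[0].astype(int);lv=' .:-=+*#%@'
q=cv2.cvtColor(c['pixels'],cv2.COLOR_RGB2GRAY)[u[1]-40:u[1]+25,u[0]-50:u[0]+50]
for r in range(10,65,3): print(u[1]-40+r,''.join(lv[min(9,int(x)//14)] for x in q[r]))
E
```

```text
time_s: 36.82
ee_pos: [500.0, 88.7, 60.9]
ee_rot: [179.9, -0.0, 90.3]
force: [-0.2, 1.1, -0.8]
gripper_width: 46.2
tip [503.8 300.8  15.9] F [-0.17  1.15 -0.82] T [-0.085  0.06  -0.05 ] rot [ 1.7987e+02 -2.0000e-02  9.0320e+01]
259 %@@@@@%%%%%%@%%%%%%%%#++++++==:.    ...  .:--=++==-:.  . .   ..  .   ...:::-====++++++=+++*+=-::::::
262 @%%%@@%%%%@@@%%%%%%%#++=++==-. ..      .  .   .:-=+++=:        ..   .:..:-=+++++++++++++*+++++=---=-
265 @@%@%%%@%@%%@%@%@%%*+=-.  .             .   . .. ...:.  ... .    .. ::-=+++++++++++=++**+=--:-==++++
268 @%%@%%%%%@@@%@%@@%*=-        .. .     .         ... .  .        .:.:=#%#**+++++++==+*++=-=-::=+=-==-
271 @%%%%%%%%%%@%%%%#+-..  .. ..    .  .. .      ....      .      ....:=#%@@@%@%%%#*++**+=::--:::-==++++
274 @@@%@@%%%%%@@%#++-:   . .....  ..   . .    . .               ..  -*%%%%%%@%@@%*+**+=-:::-::-==++++++
277 %@@@%@%@@%@%#*++++=:. .  .. ..     .  .    ..    ...   .    .   :+#%@@@@%@%%*+++++==:::-=+==++++==++
280 @@%@%%%%%%#*++++++++==-:..  .   . .   ...   .  . .  ...:::..  .-+*%%%%@@%%#*+++++++++++++++++*#%%*+=
283 %%%%@%%%%*+==++==+++++=+==-:
[... 422 characters left out ...]
+++++++==+++===-:. ..:==++++++++++**+++++++++===+==+*%@%@%%%@%%@%@@%%%
298 %#*++++++++=+#%%%%%%#++++++++++++=+++++++++++++=====++++++++++++++**++**=--=++*+++++*#%%%@@@@@%%@@%@
301 *++=++++++++**###%#*++++++++++=+++++++==+=++++++++++=++++++++++++*+-=**=::---==+++++++++++**#%%%%@@@
304 +++++++++++++++++++++=++++++++++=++=++=++++=+++=+=++++++*#***+*++=-::---:--=+*%%@%%#*+=+++*++++*#%%%
307 ++++=++++++++=++++++++=++++++++++++++++++++++++++++++++###**+*+=-:::---====*#%@@@@@@%%%%##*++++*++++
310 +++=+=+++++++++++++++++++++++++++++=+++=+++++++++=+=++#%*++**++=-::=++===+#%%@@@@@@@@@%@%@@@%%#*++=+
313 ++++++++++++++++++++=++++++=++++++=++++++++++++++++++#%#=:--=+++*++++=+*%#*+++**#%%@%@%@@@%%@@%@%@%%
```

```bash

python3 -m inch '[{"x":-1.5,"y":0.6,"z":0,"yaw":0,"gripper":-0.1},{"x":-2.5,"y":1.1,"z":0,"yaw":0,"gripper":-0.1},{"x":-3.2,"y":1.4,"z":0,"yaw":0,"gripper":-0.1},{"x":-3.2,"y":1.4,"z":0,"yaw":0,"gripper":-0.1},{"x":-3.2,"y":1.4,"z":0,"yaw":0,"gripper":-0.1},{"x":-3.2,"y":1.4,"z":0,"yaw":0,"gripper":-0.1},{"x":-3.2,"y":1.4,"z":0,"yaw":0,"gripper":-0.1},{"x":-3.2,"y":1.4,"z":0,"yaw":0,"gripper":-0.1},{"x":-3.2,"y":1.4,"z":0,"yaw":0,"gripper":-0.1},{"x":-3.2,"y":1.4,"z":0,"yaw":0,"gripper":-0.1},{"x":-2,"y":0.9,"z":0,"yaw":0,"gripper":-0.1},{"x":-0.8,"y":0.4,"z":0,"yaw":0,"gripper":-0.1}]'
python3 -m inch '[{"x":0,"y":0,"z":0,"yaw":0,"gripper":-0.1},{"x":0,"y":0,"z":0,"yaw":0,"gripper":-0.1}]'
python3 - <<'E'
from h import *
import pickle
g=grab('wrist');c=grab('scene');b=grab('side');s=telemetry.state();pickle.dump((g,b,c,s),open('w16.pkl','wb'));p=s['ee_pos'];print(p,s['gripper_width'])
q=cv2.cvtColor(g['pixels'],cv2.COLOR_RGB2GRAY)[0:340:7,0:640:5];lv=' .:-=+*#%@'
for r,row in enumerate(q): print('%3d'%(7*r),''.join(lv[min(9,int(x)//20)] for x in row))
E
```

```text
time_s: 37.87
ee_pos: [643.4, -237.8, 57.7]
ee_rot: [-179.9, 0.0, 90.2]
force: [0.4, 0.9, -1.4]
gripper_width: 46.2
time_s: 38.03
ee_pos: [642.1, -233.6, 58.4]
ee_rot: [-179.8, -0.1, 90.3]
force: [-0.8, 1.0, -1.1]
gripper_width: 46.0
[ 642.4934308  -232.77997125   59.59610153] 45.95444531631662
  0 ++++++++++++++++++++++++++++*++*@@@@@%@@@%#:+#%%@%%%%%@%%%%@@%%%%%%%%%%%%%%%%%%%%%%%%%%%-+#@@@@@@@@@@%%%%%%%@%%%@%%%%%%%%%%%%%%%
  7 ++++++++++++++++++++++++++++++%@@@@%@@@@@@#:+#%%@%@%%%@@%@%@@%%%%%%%@%%%%%%%%%%%%%%%%%%%-*%@@@@%@@@@@@%@%%%%%%%%%%%@%%%%%%%%%%%%
 14 ++++++++++++++++++++++++++++++%@@@@@@@@@@@#:=*%%@%@%%%@@%@%@@%%@%@%@@%@%%%%%%%%%%%%%%%%%-#%@@@@@@@@@@@%%@@%@%%@@%%%%@%%%%%%%%%%%
 21 +++++++++++++++++++++*+*++*++*@@@@@@@@@@@@%:=+%%@@@%%@@@@@%@@%%@%@%@@%@%%%@%%%%%%%%%%%%*-%%@@@%@@@@@@%%%@@%@%@%%@%%@@%%%%%%%%%%%
 28 +++++++++++++++++++++++++++++++@@@@@@@@@@@%:=+@%@@@%%@@@@@@@@%%@@@%@@%@%@%@%%%%%%%%%%%%=-%@@@@%@@@@@@@@@@@%%%%%%@%%@%%%%%%%%%%%%
 35 +++++++++++++++++++++++++**+**+*+*@@@@@@@@%--+@%@@@%%%%%@%%@@%@@@@%@@%@@@%@%%%@%%%%%%%@--%@@@@@@@@@@@@@@@@@%@@@@@@%%%%%%%%%%%%%%
 42 ++
[... 5012 characters left out ...]
*+*+*+**+**@@@@@@@@@@@@@@@@%%@@@%%@
308 *+.:::...######=========###-:+@@@@@@@@@@@@@@@*..:..  .:+++=++=++++++++++++    .....+**+*+++****+*******%@@@@@@@@@@@@@@%*...:::#%
315 ...:.....:#####+=========+ ...........  ... %..:.....  +++=++--+*=-=+++++=    ......+. .. ........... .@@@@@@@@@@@@@@@@......:..
322 ..........######========................... ....... .. =++++++--=-=++=+++*   ..................... .... #@@@@@@@@@@@@@*.........
329 ..........*#####*======.... ..............:........  . -++++++++++++++++=:. .........::............... . -@@@@@@@@@@@@:.........
336 ..........:######*===-. ............ ... -::..........-%%*+++++++++++++#**  . ....:.::-............ ...... @@@@@@@@@@@..........
```

The flange is held centrally between the pads at about (324,305). It is over the empty half, with the tray walls at columns 228 and 420 and the divider at row 175. Lowering it in.

```bash

python3 -m inch '[{"x":0,"y":0,"z":1,"yaw":0,"gripper":-0.1},{"x":0,"y":0,"z":1.5,"yaw":0,"gripper":-0.1},{"x":0,"y":0,"z":1.5,"yaw":0,"gripper":-0.1},{"x":0,"y":0,"z":1,"yaw":0,"gripper":-0.1},{"x":0,"y":0,"z":0.6,"yaw":0,"gripper":-0.1},{"x":0,"y":0,"z":0.3,"yaw":0,"gripper":-0.1},{"x":0,"y":0,"z":0,"yaw":0,"gripper":-0.1},{"x":0,"y":0,"z":0,"yaw":0,"gripper":-0.1},{"x":0,"y":0,"z":0,"yaw":0,"gripper":-0.1}]'
python3 -m inch '[{"x":0,"y":0,"z":0.1,"yaw":0,"gripper":-0.1},{"x":0,"y":0,"z":0.1,"yaw":0,"gripper":-0.1},{"x":0,"y":0,"z":0,"yaw":0,"gripper":-0.1},{"x":0,"y":0,"z":0,"yaw":0,"gripper":-0.1}]'
```

```text
time_s: 38.93
ee_pos: [643.9, -234.7, 1.8]
ee_rot: [179.9, 0.0, 90.3]
force: [0.4, 0.8, -0.5]
gripper_width: 46.2
time_s: 39.27
ee_pos: [643.3, -234.6, -1.0]
ee_rot: [180.0, -0.0, 90.3]
force: [0.2, -0.6, -0.3]
gripper_width: 46.4
```

```bash

python3 -m inch '[{"x":0,"y":0,"z":0.2,"yaw":0,"gripper":-0.1},{"x":0,"y":0,"z":0.2,"yaw":0,"gripper":-0.1},{"x":0,"y":0,"z":0,"yaw":0,"gripper":-0.1},{"x":0,"y":0,"z":0,"yaw":0,"gripper":-0.1}]'
python3 -m inch '[{"x":0,"y":0,"z":0.1,"yaw":0,"gripper":-0.1},{"x":0,"y":0,"z":0,"yaw":0,"gripper":-0.1},{"x":0,"y":0,"z":0,"yaw":0,"gripper":-0.1}]'
```

```text
time_s: 39.6
ee_pos: [643.1, -234.4, -5.4]
ee_rot: [-180.0, -0.0, 90.3]
force: [0.5, 0.3, -1.8]
gripper_width: 46.0
time_s: 39.85
ee_pos: [643.3, -234.5, -6.1]
ee_rot: [-180.0, -0.0, 90.3]
force: [0.3, -0.4, -1.1]
gripper_width: 46.2
```

```bash

python3 -m inch '[{"x":0,"y":0,"z":0.05,"yaw":0,"gripper":0.1},{"x":0,"y":0,"z":0,"yaw":0,"gripper":0.2},{"x":0,"y":0,"z":0,"yaw":0,"gripper":0.4},{"x":0,"y":0,"z":0,"yaw":0,"gripper":0.4},{"x":0,"y":0,"z":0,"yaw":0,"gripper":0.4},{"x":0,"y":0,"z":0,"yaw":0,"gripper":0.4},{"x":0,"y":0,"z":0,"yaw":0,"gripper":0.4}]'
python3 -m inch '[{"x":0,"y":0,"z":-0.5,"yaw":0,"gripper":0.4},{"x":0,"y":0,"z":-1.5,"yaw":0,"gripper":0.4},{"x":0,"y":0,"z":-3,"yaw":0,"gripper":0.4},{"x":0,"y":0,"z":-4,"yaw":0,"gripper":0.4},{"x":0,"y":0,"z":-4,"yaw":0,"gripper":0.4},{"x":0,"y":0,"z":-3,"yaw":0,"gripper":0.4},{"x":-1,"y":0,"z":-3,"yaw":0,"gripper":0.4},{"x":0,"y":0,"z":0,"yaw":0,"gripper":0.4},{"x":0,"y":0,"z":0,"yaw":0,"gripper":0.4}]'
python3 - <<'E'
from h import *
import pickle
g=grab('wrist','w17.png');c=grab('scene');b=grab('side');s=telemetry.state();pickle.dump((g,b,c,s),open('w17.pkl','wb'));p=s['ee_pos'];print(p,s['gripper_width'])
q=cv2.cvtColor(g['pixels'],cv2.COLOR_RGB2GRAY)
print('proj',proj(g,[643,-234.5,10])[0])
q2=q[90:340:5,180:480:3];lv=' .:-=+*#%@'
for r,row in enumerate(q2): print('%3d'%(90+5*r),''.join(lv[min(9,int(x)//20)] for x in row))
# bystander & rod check vs start, side/scene diffs at their spots
G0=pickle.load(open('g0.pkl','rb'));A0,_,_,_=pickle.load(open('w9.pkl','rb')),0,0,0
for n,v,boxes in(('scene',c,{'rest+rod':(220,165,335,235),'tray full':(245,262,290,310),'disc':(265,320,305,358),'tape':(310,358,340,405),'dowel':(155,198,202,236),'can':(505,225,555,280),'screwdr':(258,125,330,172)}),('side',b,{'tape':(355,165,385,205),'can':(150,150,195,210),'screwdr':(215,385,330,420),'disc':(368,215,400,242)})):
    D=np.abs(cv2.blur(v['pixels'],(3,3)).astype(int)-cv2.blur(G0[n]['pixels'],(3,3)).astype(int)).sum(2)
    for k,(x0,y0,x1,y1) in boxes.items(): print(n,k,'changed frac',(D[y0:y1,x0:x1]>60).mean().round(3))
E
```

```text
time_s: 40.43
ee_pos: [643.4, -234.5, -6.5]
ee_rot: [180.0, -0.0, 90.3]
force: [0.2, -0.2, 0.1]
gripper_width: 63.5
time_s: 41.18
ee_pos: [644.3, -245.3, 186.3]
ee_rot: [179.7, 0.1, 90.3]
force: [-0.3, 0.1, -0.0]
gripper_width: 64.0
[ 642.37556583 -244.02958215  181.74506304] 63.9080925523238
proj [318.42295352 198.4689032 ]
 90 ++++++++++++++++++++++==-++=++++=++=+#%%%%%%%%%%%%%%%%%%%%%%%%%%%%%%%-#%%%%%%%%%%%%%%%%%%%%%%%%%%%%%
 95 +++++++++++++++++++++++=-+++++++=++++++%%%%%%%%%%%%%%%%%%%%%%%%%%%%%%-#%%%%%%%%%%%%%%%%%%%%%%%%%%%%%
100 +++++++++++++++++++++++=-+++=++++++++++++#%#+++#%%%%%%%%%%%%%%%%%%%%#-#%%%%%%%%%%%%%%%%%%%%%%%%%%%%%
105 +++++++++++++++++++++++=-++=++++++++++++++++++++++++##%%%%%%%%%%%%%%#=#%%%%%%%%%%%%%%%%%%%%%%%%%%%%%
110 +++++++++++++++++++++++=:++==+++++++++++++++++++++++++++*#%%%%%%%%%%#+*%%%%%%%%%%%%%%%%%%%%%%%%%%%%%
115 +++++++++++++++++++++++=:+++=+++++++++++++++++++++++++++++++*%%%%%%%*+*%%%%%%%%%%%%%%%%%%%%%%%%%%%%%
120 +++++++++++++++++++++++=:+++=+++++++++++++++++++++++++++++++++++*%%%+**%%%%%%%%%%%%%%%%%%%%%%%%%%%%%
125 +++++++++++++++++++++++=:=++++++++
[... 4110 characters left out ...]
%%%%%%%%%%%%%%%%%%%:  .        ........:%%%....... 
325  .:.......... ..      .. =%%%%%%%%%%%%%%%%%%%%%%%%%%%%%%%%%%%%%%%%%%.           ..........##  ......
330 . ..............    ..   #%%%%%%%%%%%%%%%%%%%%%%%%%%%%%%%%%%%%%%%%%%=         ...............::::.. 
335 :...............        -%%%%%%%%%%%%%%%%%%%%%%%%%%%%%%%%%%%%%%%%%%%#       . ..............:::::-..
scene rest+rod changed frac 0.207
scene tray full changed frac 0.248
scene disc changed frac 0.0
scene tape changed frac 0.0
scene dowel changed frac 0.581
scene can changed frac 0.479
scene screwdr changed frac 0.0
side tape changed frac 0.703
side can changed frac 0.756
side screwdr changed frac 0.852
side disc changed frac 0.853
```

```bash
python3 -c "
from workcell import env
print(env.job_done())"
```

```text
the job is handed in; nothing more can be done
None
```

The job is handed in at about 41 s of robot time. The flange is in the empty half of the parts tray and the rod is back on its rest. The hand-in reports no verdict.

**What I did**
- I took the rod from its rest and felt for the bore with the point. The first contact was on the boss, at about 0.6 N by the wrist torque.
- I moved the point over until it dropped into the bore, then drew the flange out to about 70 mm in front of the mouth. Wrist readings stayed light throughout.
- I laid the rod back, then gripped the flange by its rim, lifted it and set it down in the tray.

**Last checks**
- **Rod:** a picture taken after I let go showed it lying in both notches. I had released it within about 1 mm of where I picked it up.
- **Flange:** the last wrist image, read as numbers because all 12 viewings were used, shows it flat and roughly central in the empty half. The gripper was clear above it.
- **Bystanders:** the disc, tape and screwdriver were unchanged in the scene camera. Image differences for the can, dowel and nut/collar half were spoilt by the arm and its shadow, so they are not confirmed that way. The arm did not knowingly touch any of them.

**What went wrong or disagreed**
- The first grip on the rod failed because I lifted before the jaws had shut. The second grip held.
- The fingertips were higher than 22 mm ahead of the TCP would put them. The first closings missed the flange, one pressed about 10 N on top of the disc while it was in the open, and the grip only took at a reported TCP height of about −10 mm.

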